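# Slide the tray of bridge blanks home in the curing rack

### The job

Pick up the wooden tray with its two maple bridge blanks without tipping it, and first set it down flat on the entry board of the curing rack, front end towards the slot. Then slide it in between the cheeks, under their lips and the lamp bar, until it rests fully home against the adjustable stop; feel for the stop gently, because it is only clamped by friction and must not be shifted. Leave both blanks lying in the tray, let go, and leave the thumb plane, scraper and vise alone.

Things in the scene. Friction and masses are not known exactly. Their poses are not given: they have to be found in the camera images.
- tray: Loose plain wooden tray, 110 (x) by 100 (y) mm, about 0.25 kg (+-30 %). Origin: centre of its underside; +x to its front (the end that goes in first), z up. Floor 4 mm thick; rims 16 mm high, 4 mm thick. Starts flat on the bench.
- tray_nose (a point): point on the tray: middle of the front face, at underside level (55 mm ahead of the origin); axes as the tray's
- tray_back (a point): middle of the outer face of the tray's back push board, at underside level (55 mm behind the tray's origin); axes as the tray's. The board is 6 mm thick and 28 mm high over the middle 72 mm of its width (16 mm high beyond that).
- tray_handle (a point): top centre of the tray's handle, 56 mm above its underside: an upright fin at the tray's centre, along the tray's x, 60 mm long and 10 mm thick (y); axes as the tray's
- blank_a: maple bridge blank, flat, about 50 by 42 by 9 mm, 16 g, loose on the tray floor to the left (+y) of the fin; origin: centre of its underside
- blank_b: the like blank to the right (-y) of the fin
- rack: Curing rack fixed to the bench. Origin at bench level; +x points into the rack (the way the tray goes in), z up. Plywood deck, top 20 mm above the bench, x = -140 to +180, y = +-80 mm. Slot from x = +50 to +180: two cheeks 104 mm apart, with lips along their tops, 22 mm above the deck, reaching 8 mm inwards over the tray's rims (88 mm free between the lips).
- mouth (a point): middle of the slot's mouth at deck level: rack x = +50, y = 0, z = 20 mm; axes as the rack's. The tray has 2 mm play each side here; pushed off-centre it turns a little and rubs with up to some 10 N.
- entry (a point): middle of the entry board, the open deck before the mouth: rack x = -70, y = 0, z = 20 mm. With the tray's origin set down here an upright gripper still clears the lamp bar. Two guide strips (tops 12 mm above the deck) run from rack x = -100, 120 mm apart, tapering to 104 mm apart at the mouth.
- lamp_edge (a point): middle of the lower front edge of the lamp bar: rack x = 0, z = 190 mm. The bar spans rack x = 0 to +70, y = +-95, z = 190 to 230 mm, on posts at x = 52 to 68, |y| = 64 to 76. It leaves no room for an upright gripper near the mouth: to push the tray home the tool must lean some 28 to 45 degrees, its body back away from the rack, fingers pointing forward and down.
- stop_face (a point): on the adjustable stop, a dark wooden crossbar 18 mm high between the cheeks with a brass screw on top: middle of the face the tray meets, at deck level; axes as the rack's. 80 to 100 mm beyond the mouth, differing each time; the tray's back then ends 10 to 30 mm outside the mouth. Rigid; slips if pushed with over about 35 N.
- plane: boxwood thumb plane, 75 by 26 by 43 mm, loose bystander; origin under its middle
- scraper: curved dark steel scraper, about 120 by 50 by 4 mm, loose bystander lying flat; origin under its middle
- vise: small cast-iron vise with brass-faced jaws and sliding tommy bar, 150 by 90 by 76 mm, fixed bystander; origin under its middle

How it is judged (in metres and radians):
On the way:
1. the tray is set down flat on the entry board, still outside the slot (x of tray_nose in the frame of mouth between -0.14 and 0 m and y of tray_nose in the frame of mouth between -0.02 and 0.02 m and z of tray_nose in the frame of mouth between -0.003 and 0.003 m and angle between tray's own z axis and vertical below 0.05 rad and contact force between tray and rack above 0.3 N), for 0.2 s.
At the end, for the whole second after the job is handed in: Tray flat on the deck (3 mm, 0.04 rad), in line with the slot (0.06 rad, 6 mm), nose within 4 mm of the stop, at rest; stop moved under 2.5 mm; both blanks flat on the tray floor inside the rims; plane and scraper within 15 mm of their start (x of tray_nose in the frame of stop_face between -0.004 and 0.0025 m and y of tray_nose in the frame of stop_face between -0.006 and 0.006 m and z of tray_nose in the frame of mouth between -0.003 and 0.003 m and angle between the x axis of tray and the x axis of rack, either way round below 0.06 rad and angle between tray's own z axis and vertical below 0.04 rad and linear speed of tray below 0.01 m/s and distance of stop_face from where it was at the start of the episode below 0.0025 m and x of blank_a in the frame of tray between -0.05 and 0.05 m and y of blank_a in the frame of tray between -0.048 and 0.048 m and z of blank_a in the frame of tray between 0 and 0.01 m and x of blank_b in the frame of tray between -0.05 and 0.05 m and y of blank_b in the frame of tray between -0.048 and 0.048 m and z of blank_b in the frame of tray between 0 and 0.01 m and distance of each of plane, scraper from where it was at the start of the episode below 0.015 m); the robot touches nothing.
It fails at once if the adjustable stop was shifted by more than 2.5 mm (distance of stop_face from where it was at the start of the episode above 0.0025 m).
It fails at once if the tray was tipped more than 0.4 rad (angle between tray's own z axis and vertical above 0.4 rad).
It fails at once if the vise was hit hard (over 10 N) (contact force between any of the arm, the fingers and vise above 10 N).
It fails at once if the thumb plane or the scraper was pushed more than 15 mm (distance of any of plane, scraper from where it was at the start of the episode above 0.015 m).
It also fails if it takes over 58 s, if anything falls off the work surface, if the arm or the gripper's body presses on something with over 40 N, if the wrist force passes 120 N, or if a joint passes its speed limit or range.

### The arm

A 6-joint arm with a two-finger parallel gripper is mounted at the origin on the work surface. World frame = base frame: x ahead of the robot, y to its left, z up, the work surface at z = 0. Lengths are in mm, angles in rad, forces in N, time in s.
With the tool pointing down it reaches from about 300 to 775 mm from the base axis. Payload 14.6 kg.
Tool frame: the origin (TCP) lies midway between the tips of the shut fingers; the grasp point (between the pads) lies 19 mm behind it (grip_depth is the distance from the TCP to the grasp point, in mm); z points along the fingers, y is the direction in which the jaws open and shut (so a half turn about z gives the same grasp; the last joint's range is limited). The gripper opens to 94 mm and grips with 3 to 60 N. Pads are 16 mm wide; open, the fingers measure 119 mm over their backs; the gripper's body (75 mm by 177 mm) begins 78 mm behind the grasp point.
Start: joints at [1.199, 0.3, 1.521, -0, 1.321, -0.067], TCP at [165.054, 524.639, 185.046] pointing down, gripper open.
Joint ranges: [-3.03, 3.03], [-0.79, 2.21], [0.23, 2.52], [-1.04, 4.18], [0, 3.07], [-2.55, 2.55]. Speed limits (rad/s): [2.22, 2.22, 2.57, 3.14, 3.14, 3.14].

### API

Orientations are given as [roll, pitch, yaw] about the fixed x, y, z axes, in that order (R = Rz(yaw) Ry(pitch) Rx(roll)).
In Python, from cell import read_state, camera, camera_info, sign_off, grip_depth gives the robot as it stands.
- The arm moves only by the tool drive_tool, never from a script. Its argument "motion" is one flat list of numbers, 4 for each row, row after row: the shift along the tool's x, y, z in mm, then the turn about the tool's z in rad. A call has 1 to 8 rows; each row shifts and turns the pose as measured when the row begins, along the tool's axes as they then stand; what a row does not reach is not made up. A row lasts 1/12 s, in which the tool goes at most 41.7 mm and 7.16 degrees, less where a joint would pass 70% of its speed; a pose out of reach is approached as far as the arm can. A call is refused whole if a number of a shift passes 41.7 or a number of a turn 0.125, either way. A call with a gripper value outside its range is refused whole. "jaw" is the closure, from 0 (fully open) to 1 (shut), set as the call begins (left out, the last holds). The fingers move at their own pace and stop on an object; "grip_force" is the grip in N (left out, the last holds). Time passes only in rows, so rows that do not move let the fingers close. It gives the time, the measured TCP pose, the force and the opening at its end, in the units of the state.
- read_state(): the state, without advancing time (a new reading comes with each control period).
- camera(name): name is "scene" or "side" or "wrist"; returns the picture (420x560x3 uint8, red, green, blue); there is no depth.
- camera_info(name): a dict with "fovy" (degrees; the focal length in pixels is half the picture's height over the tangent of half this angle, whatever the lens; pixels are square), "cx", "cy" (the principal point, pixels), "camera_from_world" (4x4, takes a point from world to camera coordinates). Camera axes: x right, y up, looking along -z (the intrinsics and any distortion apply to the point x, -y, -z); pixel columns grow to the right and rows downward; lengths in mm; the calibration is good to about 2 mm. A picture is of the moment at which its call begins: read the wrist's pose just before it. camera_info takes no time and is no camera call; for the wrist camera it gives the pose at the moment of the call.
- sign_off(): hands the job in, once; it reports no verdict.
The state is a dict: "clock": time; "joints": joint angles; "qd": joint speeds; "effort": joint torques, N m; "eef_pos": TCP position; "eef_rot": TCP orientation; "wrist_force": force on the tool from outside, world axes, zero at the start; "moment": the same for the moment, N m; "finger_gap": finger opening in mm.
Only numpy, scipy, OpenCV 4.12 (cv2) and the standard library are available. Lean on these libraries where they do the work, as an engineer would, in place of code of your own. Each camera call takes 0.05 s, during which the arm holds its last target. There are 200 camera calls.

## Working session

There is one attempt and no reset: what is moved stays moved. The work goes in short steps, Python scripts to look and compute and a tool call to move; the robot and the scene stay as the last step left them, time stands still between calls to the robot, and variables do not carry over. Pictures are saved under pics/ and viewed, on a budget of 14 in all, crops included, one or two more only if the job needs it, and the job is handed in when it is done.

Besides the shell and the picture viewer there is one more tool, called after "Request:" as name(argument=value, ...) on one line, values as JSON. drive_tool: Moves the arm, as the interface text tells. Its arguments: {"type":"object","properties":{"motion":{"type":"array","items":{"type":"number"}},"jaw":{"type":"number"},"grip_force":{"type":"number"}},"required":["motion"]}

```bash
mkdir -p pics; ls
python3 - <<'E'
from cell import *
import cv2,numpy as np
print(read_state(), grip_depth)
for n in ("scene","side"):
    cv2.imwrite(f"pics/{n}0.png",camera(n)[:,:,::-1]); i=camera_info(n); print(n,i)
E
```

```text
pics
{'clock': 0.0, 'joints': array([ 1.19939810e+00,  3.00464454e-01,  1.52156713e+00,  9.56942247e-06,
        1.32071698e+00, -6.65966023e-02]), 'qd': array([-0.00218558,  0.00083672, -0.00088349,  0.00213882, -0.00078555,
        0.00052016]), 'effort': array([ 3.54215872e-04, -5.31813455e+01, -3.52737665e+01,  7.08123785e-02,
        2.44895130e-02, -9.20111074e-05]), 'eef_pos': array([164.95189583, 524.38278727, 184.49589618]), 'eef_rot': array([-3.14043992e+00, -8.61715754e-05,  2.83678861e+00]), 'wrist_force': array([1.18381144, 0.72404138, 0.45122778]), 'moment': array([-0.02220532, -0.0206948 , -0.0116467 ]), 'finger_gap': 94.02895719553173} 18.8
scene {'fovy': 44.94153751609033, 'cx': 283.0787455078917, 'cy': 207.0464421471412, 'camera_from_world': array([[-2.36369894e-01,  9.71614909e-01,  9.68207164e-03,
         1.12949634e+02],
       [-8.26074129e-01, -2.06189900e-01,  5.24487615e-01,
         4.27430596e+02],
       [ 5.11596332e-01,  1.15974973e-01,  8.51363024e-01,
        -1.81197347e+03],
       [ 0.00000000e+00,  0.00000000e+00,  0.00000000e+00,
         1.00000000e+00]])}
side {'fovy': 53.22182066863257, 'cx': 276.62476374027455, 'cy': 204.60360722061182, 'camera_from_world': array([[ 7.84866460e-01, -6.19475775e-01,  1.53102788e-02,
        -4.81387412e+02],
       [ 4.24764987e-01,  5.55831622e-01,  7.14580936e-01,
        -3.44758235e+02],
       [-4.51175516e-01, -5.54347339e-01,  6.99385217e-01,
        -8.53379758e+02],
       [ 0.00000000e+00,  0.00000000e+00,  0.00000000e+00,
         1.00000000e+00]])}
```

Run:
```python
import cv2,numpy as np
a=cv2.imread("pics/scene0.png");b=cv2.imread("pics/side0.png")
cv2.imwrite("pics/scene0b.png",cv2.resize(a,(800,600),interpolation=cv2.INTER_CUBIC))
cv2.imwrite("pics/side0b.png",cv2.resize(b,(800,600),interpolation=cv2.INTER_CUBIC))
```

```text
(no output)
```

View pics/scene0b.png

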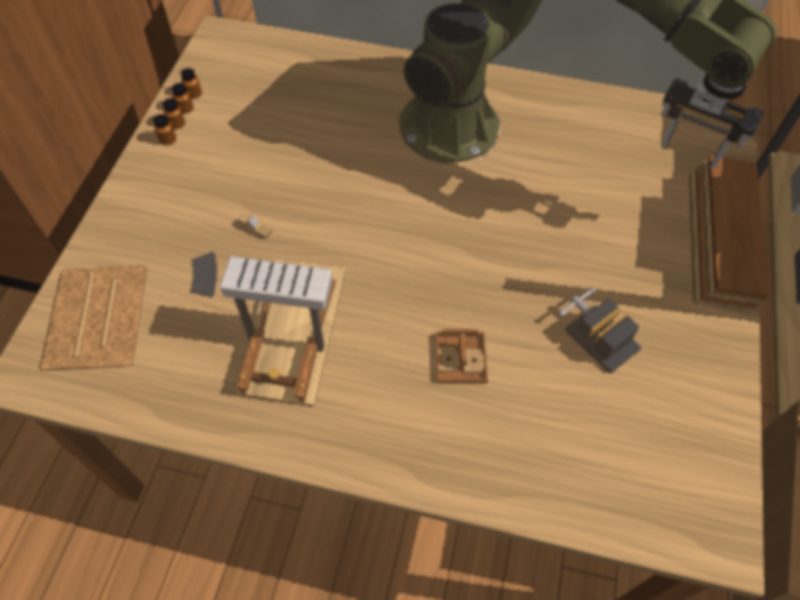

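View pics/side0b.png

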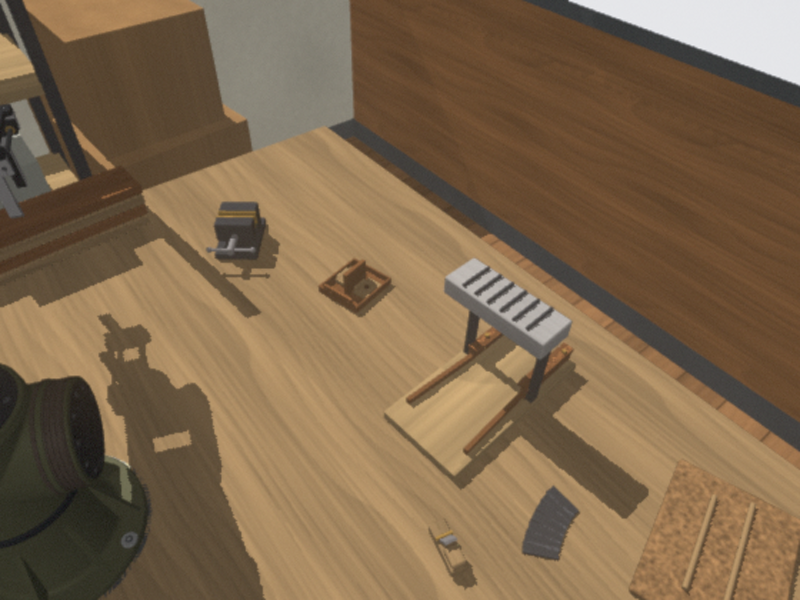

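The views show the tray at scene (460,357) and side (355,285). The rack lies with its entry towards the robot: deck front corners at side (385,413) and (457,475), brass screw at scene (273,374). The vise, plane and scraper are all clear of these. Next I'll zoom in with one composite.

```bash
cat > h.py <<'E'
from cell import *
import cv2,numpy as np
def K(i):
    f=210/np.tan(np.radians(i["fovy"]/2)); return f,i["cx"],i["cy"]
def proj(i,P):
    P=np.atleast_2d(P); f,cx,cy=K(i); M=i["camera_from_world"]
    c=P@M[:3,:3].T+M[:3,3]
    return np.c_[cx+f*c[:,0]/-c[:,2], cy-f*c[:,1]/-c[:,2]]
def back(i,uv,z):
    f,cx,cy=K(i); M=i["camera_from_world"]; R=M[:3,:3]; o=-R.T@M[:3,3]
    uv=np.atleast_2d(np.array(uv,float)); z=np.broadcast_to(z,len(uv))
    d=np.c_[(uv[:,0]-cx)/f,-(uv[:,1]-cy)/f,-np.ones(len(uv))]@R
    return o+d*((z-o[2])/d[:,2])[:,None]
E
python3 - <<'E'
import cv2,numpy as np
a=cv2.imread("pics/scene0.png");b=cv2.imread("pics/side0.png")
def c(im,x,y,w,h,s,W,H):
    r=cv2.resize(im[y:y+h,x:x+w],(W,H),interpolation=cv2.INTER_CUBIC); return r
out=np.zeros((600,800,3),np.uint8)
out[:300,:300]=c(a,295,222,50,50,6,300,300)      # scene tray  x6
out[300:,:300]=c(b,218,174,60,60,5,300,300)      # side tray x5
out[:300,300:]=c(b,265,210,150,90,0,500,300)      # side rack lower x3.333 
out[300:,300:]=c(a,155,172,100,120,0,250,300).repeat(1,1) if False else 0
out[300:,300:550]=c(a,150,170,100,120,0,250,300) # scene rack x2.5
out[300:,550:]=c(b,300,175,110,132,0,250,300)
cv2.imwrite("pics/c1.png",out)
E
```

```text
(no output)
```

View pics/c1.png

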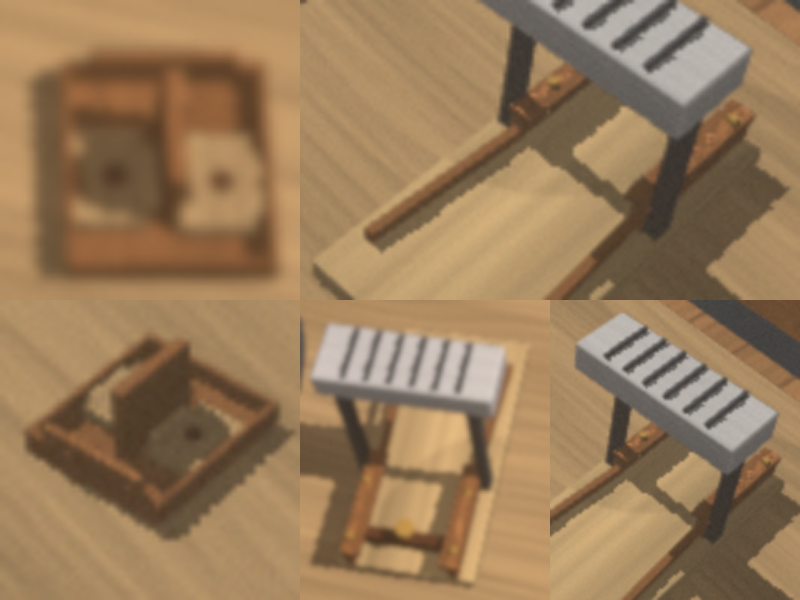

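```bash
cat > fit.py <<'E'
from h import *
from scipy.optimize import least_squares
S,D=camera_info("scene"),camera_info("side")
def place(p,P):
    P=np.array(P,float); c,s=np.cos(p[2]),np.sin(p[2])
    return np.c_[p[0]+c*P[:,0]-s*P[:,1],p[1]+s*P[:,0]+c*P[:,1],P[:,2]]
def fit(obs,p0):
    f=lambda p:np.concatenate([(proj(i,place(p,P))-uv).ravel() for i,P,uv in obs if len(P)])
    r=least_squares(f,p0,loss="soft_l1"); print(r.x.round(3),r.fun.reshape(-1,2).round(1).tolist()); return r.x
sc=lambda a:np.array(a)/6+[295,222]
sd=lambda a:(np.array(a)-[0,300])/5+[218,174]
t=fit([(S,[[55,-50,0],[55,50,0]],sc([[65,275],[277,275]])),
     (D,[[-55,50,16],[-55,-50,16],[55,-50,16],[55,50,16],[-30,0,56],[30,0,56],[-55,-50,0]],sd([[28,428],[155,495],[278,402],[152,335],[115,390],[187,345],[155,518]]))],[550,150,0])
r1=lambda a:(np.array(a)-[300,300])/2.5+[150,170]
r2=lambda a:(np.array(a)-[300,0])*.3+[265,210]
r=fit([(S,[[180,80,20],[0,-95,230],[0,95,230],[70,95,230],[70,-95,230],[-140,80,20]],r1([[470,580],[330,322],[507,346],[494,403],[313,380],[527,345]])),
     (D,[[-140,80,20],[0,-95,230],[70,-95,230],[-140,-80,20],[0,-95,190]],np.vstack([r2([[315,265],[686,103],[750,45]]),np.array([[457,464]])*.7,r2([[682,137]])]))],[600,-200,0])
for n,p in (("t",t),("r",r)):print(n,np.hypot(*p[:2]))
print("entry",place(r,[[-70,0,20]]),"mouth",place(r,[[50,0,20]]))
# stop: screw seen at scene
w=back(S,r1([[404,527]]),18+20+8); c,s=np.cos(r[2]),np.sin(r[2]); d=w[0,:2]-r[:2]
print("screw in rack",c*d[0]+s*d[1],-s*d[0]+c*d[1])
E
python3 fit.py
```

```text
[6.32636e+02 1.56040e+02 2.28000e-01] [[-0.0, 0.3], [-0.2, 0.8], [-0.8, -0.1], [-0.0, 2.4], [0.3, 0.1], [-0.2, -0.9], [-0.0, 0.2], [-0.4, -1.7], [0.2, 1.7]]
[ 636.723 -193.669   -6.188] [[2.3, 1.5], [-1.1, -0.3], [-0.0, -0.8], [-0.3, -0.6], [-1.8, -0.9], [1.1, -0.4], [-0.4, -3.1], [1.4, -2.6], [2.5, -2.8], [-0.5, 6.8], [-1.2, 0.2]]
t 651.5958137241249
r 665.5252401282588
entry [[ 567.03891684 -200.31406524   20.        ]] mouth [[ 686.49707491 -188.92334659   20.        ]]
screw in rack 136.1062885790304 -7.4286417810904695
```

```bash
cat > plan.py <<'E'
import sys
from h import *
from scipy.spatial.transform import Rotation as Ro
def plan(goal,yaw=None,step=40.,rate=.12):
    s=read_state(); R=Ro.from_euler("xyz",s["eef_rot"]); p=s["eef_pos"]; g=np.array(goal,float)
    print("t",s["clock"].__round__(2),"pos",p.round(1),"rot",s["eef_rot"].round(4),"F",s["wrist_force"].round(1),"gap",round(s["finger_gap"],1))
    dy=0 if yaw is None else (yaw-s["eef_rot"][2]+np.pi)%(2*np.pi)-np.pi
    n=int(max(np.ceil(np.linalg.norm(g-p)/step),np.ceil(abs(dy)/rate),1))
    for k in range(n):
        d=R.inv().apply((g-p)/n); print(*d.round(1),round(-dy/n,3),sep=", ",end=",  " if k%8<7 else "\n")
        R=R*Ro.from_euler("z",-dy/n)
    print("rows",n)
if __name__=="__main__":
    a=[float(v) for v in sys.argv[1:]]; plan(a[:3],a[3] if len(a)>3 else None)
E
python3 plan.py 625 156 250 3.37
```

```text
t 0.1 pos [165.  524.4 184.6] rot [-3.1406e+00 -1.0000e-04  2.8368e+00] F [ 0.3  0.1 -0.8] gap 93.9
-36.6, -14.2, -4.4, -0.036,  -36.1, -15.5, -4.4, -0.036,  -35.5, -16.8, -4.4, -0.036,  -34.9, -18.0, -4.4, -0.036,  -34.2, -19.3, -4.4, -0.036,  -33.5, -20.5, -4.4, -0.036,  -32.8, -21.7, -4.4, -0.036,  -32.0, -22.8, -4.4, -0.036
-31.2, -23.9, -4.4, -0.036,  -30.3, -25.0, -4.4, -0.036,  -29.4, -26.1, -4.4, -0.036,  -28.4, -27.1, -4.4, -0.036,  -27.5, -28.1, -4.4, -0.036,  -26.4, -29.1, -4.4, -0.036,  -25.4, -30.0, -4.4, -0.036,  rows 15
```

Request:
drive_tool(motion=[-36.5, -14, -6, -0.036, -36, -15.5, -6, -0.036, -35.5, -17, -6, -0.036, -35, -18, -6, -0.036, -34, -19.5, -6, -0.036, -33.5, -20.5, -6, -0.036, -33, -21.5, -5, -0.036, -32, -23, -5, -0.036], jaw=0)

```text
clock: 0.77
eef_pos: [414.9, 323.7, 228.8]
eef_rot: [-3.136, -0.005, -3.135]
wrist_force: [0.1, 0.7, -0.7]
finger_gap: 94.0
```

Request:
drive_tool(motion=[-31, -24, -4, -0.036, -30.5, -25, -4, -0.036, -29.5, -26, -4, -0.036, -28.5, -27, -4, -0.036, -27.5, -28, -4, -0.036, -26.5, -29, -4, -0.036, -25.5, -30, -4, -0.036, 0, 0, 0, 0])

```text
clock: 1.43
eef_pos: [648.1, 143.1, 255.2]
eef_rot: [-3.137, -0.01, -2.873]
wrist_force: [0.7, 0.2, 0.3]
finger_gap: 94.0
```

```bash
python3 plan.py 625 156 250 3.37
```

```text
t 1.43 pos [648.1 143.1 255.2] rot [-3.1366 -0.0104 -2.8728] F [0.7 0.2 0.3] gap 94.0
18.8, 18.5, 5.3, 0.04,  rows 1
```

Request:
drive_tool(motion=[18, 18, 5, 0.04, 0, 0, 0, 0, 0, 0, 0, 0])

```text
clock: 1.68
eef_pos: [626.5, 153.2, 246.7]
eef_rot: [-3.136, -0.015, -2.919]
wrist_force: [0.3, 0.3, 0.2]
finger_gap: 93.7
```

Run:
```python
from h import *
s=read_state(); i=camera_info("wrist"); im=camera("wrist")
print(s["eef_pos"],s["eef_rot"],{k:np.array(v).tolist() for k,v in i.items()})
np.save("w1.npy",i,allow_pickle=True)
cv2.imwrite("pics/w1.png",cv2.resize(im[:,:,::-1],(800,600),interpolation=cv2.INTER_CUBIC))
```

```text
[626.53187462 153.20927084 246.66917699] [-3.13638463 -0.01511398 -2.918725  ] {'fovy': 61.46990511911237, 'cx': 279.7627291680667, 'cy': 209.49709971744747, 'camera_from_world': [[-0.2217004780797804, 0.975102028478567, -0.004993202998242179, -8.656518758919123], [-0.9517139482434788, -0.21749233763366327, -0.21665097227904317, 663.9755233002463], [-0.21234278593351583, -0.043279523190874865, 0.9762363566956337, -309.835876077695], [0.0, 0.0, 0.0, 1.0]]}
```

View pics/w1.png

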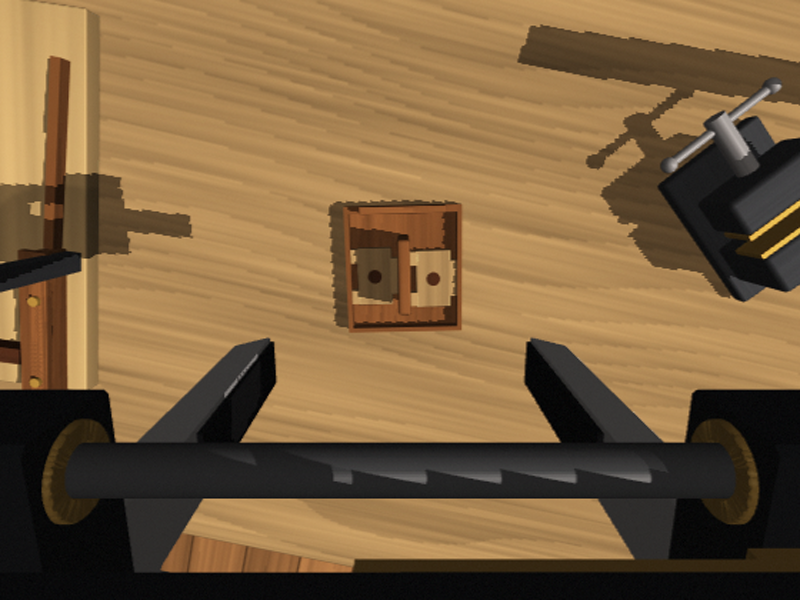

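The wrist view shows the tray at about (405,267), with its push board at the top (nearer the robot), the fin vertical at column ~405, and both blanks in it. The near part of the rack is at the left edge.

```bash
cat > fit2.py <<'E'
import builtins
from h import *
from scipy.optimize import least_squares
from fit import place,fit
W=np.load("w1.npy",allow_pickle=True).item()
u=lambda a:np.array(a)*.7
t=fit([(W,[[-55,-50,16],[55,-50,16],[55,50,16],[-55,50,16]],u([[347,207],[349,330],[462,330],[461,205]]))],[632,156,.22])
print(proj(W,place(t,[[-30,0,56],[30,0,56],[-30,0,4]]))/.7, "expect fin top ~ (405,236?) (405,314)")
# rack: strip +y start and deck right edge
print(back(W,u([[98,12],[98,385]]),20), back(W,u([[59,58]]),32))
E
python3 fit2.py
```

```text
[6.32636e+02 1.56040e+02 2.28000e-01] [[-0.0, 0.3], [-0.2, 0.8], [-0.8, -0.1], [-0.0, 2.4], [0.3, 0.1], [-0.2, -0.9], [-0.0, 0.2], [-0.4, -1.7], [0.2, 1.7]]
[ 636.723 -193.669   -6.188] [[2.3, 1.5], [-1.1, -0.3], [-0.0, -0.8], [-0.3, -0.6], [-1.8, -0.9], [1.1, -0.4], [-0.4, -3.1], [1.4, -2.6], [2.5, -2.8], [-0.5, 6.8], [-1.2, 0.2]]
t 651.5958137241249
r 665.5252401282588
entry [[ 567.03891684 -200.31406524   20.        ]] mouth [[ 686.49707491 -188.92334659   20.        ]]
screw in rack 136.1062885790304 -7.4286417810904695
[6.31510e+02 1.57079e+02 2.36000e-01] [[-1.7, -0.8], [0.0, 1.3], [-0.1, 0.5], [1.9, -0.5]]
[[404.64991932 239.7699634 ]
 [405.42533311 315.10250869]
 [404.37228442 233.72177441]] expect fin top ~ (405,236?) (405,314)
[[ 487.62876849 -118.49626627   20.        ]
 [ 794.80424573  -89.42097281   20.        ]] [[ 528.37964269 -137.30033195   32.        ]]
```

```bash
python3 plan.py 631.5 157 26 -2.906
```

```text
t 1.73 pos [626.4 153.5 246.7] rot [-3.1365 -0.0152 -2.9184] F [ 0.3 -0.6  0.1] gap 93.6
-1.5, 0.6, 36.8, -0.002,  -1.5, 0.6, 36.8, -0.002,  -1.5, 0.6, 36.8, -0.002,  -1.5, 0.6, 36.8, -0.002,  -1.5, 0.6, 36.8, -0.002,  -1.5, 0.5, 36.8, -0.002,  rows 6
```

Request:
drive_tool(motion=[-1.5, 0.6, 30, -0.002, -1.5, 0.6, 30, -0.002, -1.5, 0.6, 30, -0.002, -1.5, 0.6, 20, -0.002, 0, 0, 0, 0, 0, 0, 0, 0])

```text
clock: 2.23
eef_pos: [631.9, 158.0, 135.9]
eef_rot: [-3.136, -0.009, -2.905]
wrist_force: [1.2, -0.2, 0.8]
finger_gap: 94.4
```

```bash
python3 plan.py 631.5 157 26 -2.906
```

```text
t 2.23 pos [631.9 158.  135.9] rot [-3.1364 -0.0092 -2.9052] F [ 1.2 -0.2  0.8] gap 94.4
-0.1, -0.1, 36.6, 0.0,  -0.1, -0.1, 36.6, 0.0,  -0.1, -0.1, 36.6, 0.0,  rows 3
```

Request:
drive_tool(motion=[0, 0, 30, 0, 0, 0, 30, 0, 0, 0, 25, 0, 0, 0, 15, 0, 0, 0, 9, 0, 0, 0, 0, 0, 0, 0, 0, 0])

```text
clock: 2.82
eef_pos: [638.0, 159.0, 36.2]
eef_rot: [-3.136, 0.008, -2.903]
wrist_force: [0.6, 0.6, 0.4]
finger_gap: 93.7
```

Request:
drive_tool(motion=[0, 0, 0, 0, 0, 0, 0, 0, 0, 0, 0, 0, 0, 0, 0, 0, 0, 0, 0, 0, 0, 0, 0, 0], jaw=1, grip_force=25)

```text
clock: 3.32
eef_pos: [640.9, 159.7, 42.9]
eef_rot: [-3.135, 0.017, -2.903]
wrist_force: [-0.1, -0.1, -1.3]
finger_gap: 57.5
```

Request:
drive_tool(motion=[5, 0, 10, 0, 4, 0, 8, 0, 0, 0, 0, 0], jaw=0.3)

```text
clock: 3.57
eef_pos: [631.7, 157.3, 23.3]
eef_rot: [-3.135, 0.017, -2.903]
wrist_force: [0.0, 0.2, 0.0]
finger_gap: 65.6
```

Request:
drive_tool(motion=[0, 0, 0, 0, 0, 0, 0, 0])

```text
clock: 3.73
eef_pos: [630.8, 157.1, 22.0]
eef_rot: [-3.135, 0.015, -2.903]
wrist_force: [-0.1, -0.3, 0.1]
finger_gap: 66.2
```

Request:
drive_tool(motion=[0, 0, 0, 0, 0, 0, 0, 0, 0, 0, 0, 0, 0, 0, 0, 0], jaw=1, grip_force=25)

```text
clock: 4.07
eef_pos: [631.1, 157.2, 22.4]
eef_rot: [-3.135, 0.016, -2.903]
wrist_force: [0.8, 0.4, -0.5]
finger_gap: 42.3
```

Request:
drive_tool(motion=[0, 0, 0, 0, 0, 0, 0, 0, 0, 0, 0, 0, 0, 0, 0, 0])

```text
clock: 4.4
eef_pos: [631.4, 157.2, 22.7]
eef_rot: [-3.135, 0.016, -2.903]
wrist_force: [-0.8, -0.0, -0.8]
finger_gap: 15.9
```

Request:
drive_tool(motion=[0, 0, 0, 0, 0, 0, 0, 0])

```text
clock: 4.57
eef_pos: [631.4, 157.1, 22.8]
eef_rot: [-3.135, 0.016, -2.903]
wrist_force: [-0.7, -0.7, 0.3]
finger_gap: 9.6
```

Request:
drive_tool(motion=[0, 0, -4, 0, 0, 0, -8, 0, 0, 0, -12, 0, 0, 0, -16, 0, 0, 0, -16, 0, 0, 0, -12, 0, 0, 0, -6, 0, 0, 0, 0, 0])

```text
clock: 5.23
eef_pos: [629.5, 157.4, 104.0]
eef_rot: [-3.135, 0.015, -2.903]
wrist_force: [0.4, 0.6, -2.2]
finger_gap: 9.8
```

Run:
```python
from plan import *
plan([550,0,110],-3.047,step=22)
```

```text
t 5.23 pos [629.5 157.4 104. ] rot [-3.1352  0.0153 -2.9028] F [ 0.4  0.6 -2.2] gap 9.8
12.7, -14.9, -0.8, 0.016,  12.5, -15.1, -0.8, 0.016,  12.2, -15.3, -0.8, 0.016,  12.0, -15.5, -0.8, 0.016,  11.7, -15.7, -0.8, 0.016,  11.5, -15.9, -0.8, 0.016,  11.2, -16.1, -0.8, 0.016,  11.0, -16.2, -0.8, 0.016
10.7, -16.4, -0.8, 0.016,  rows 9
```

Request:
drive_tool(motion=[6, -7, 0, 0.016, 12.5, -15, 0, 0.016, 12, -15.5, 0, 0.016, 12, -15.5, 0, 0.016, 12, -15.5, 0, 0.016, 11.5, -16, 0, 0.016, 11, -16, 0, 0.016, 11, -16, 0, 0.016])

```text
clock: 5.9
eef_pos: [555.9, 21.6, 97.6]
eef_rot: [-3.138, 0.009, -3.039]
wrist_force: [-0.1, -0.4, -3.3]
finger_gap: 9.6
```

Run:
```python
from plan import *
plan([560,-201,100],-3.047,step=22)
```

```text
t 5.9 pos [555.9  21.6  97.6] rot [-3.1378  0.0088 -3.0389] F [-0.1 -0.4 -3.3] gap 9.6
1.7, -20.2, -0.2, 0.001,  1.7, -20.2, -0.2, 0.001,  1.7, -20.2, -0.2, 0.001,  1.7, -20.2, -0.2, 0.001,  1.6, -20.2, -0.2, 0.001,  1.6, -20.2, -0.2, 0.001,  1.6, -20.2, -0.2, 0.001,  1.6, -20.2, -0.2, 0.001
1.6, -20.2, -0.2, 0.001,  1.6, -20.2, -0.2, 0.001,  1.6, -20.2, -0.2, 0.001,  rows 11
```

Request:
drive_tool(motion=[1.5, -20, 0, 0, 1.5, -20, 0, 0, 1.5, -20, 0, 0, 1.5, -20, 0, 0, 1.5, -20, 0, 0, 1.5, -20, 0, 0, 1.5, -20, 0, 0, 1.5, -20, 0, 0])

```text
clock: 6.57
eef_pos: [550.0, -148.9, 91.8]
eef_rot: [-3.141, -0.002, -3.048]
wrist_force: [-0.3, 0.1, -3.0]
finger_gap: 9.8
```

Run:
```python
from plan import *
plan([562,-201,90],-3.047,step=15)
```

```text
t 6.57 pos [ 550.  -148.9   91.8] rot [-3.1405e+00 -1.8000e-03 -3.0482e+00] F [-0.3  0.1 -3. ] gap 9.8
-1.8, -13.2, 0.5, -0.0,  -1.8, -13.2, 0.5, -0.0,  -1.8, -13.2, 0.5, -0.0,  -1.8, -13.2, 0.5, -0.0,  rows 4
```

Now stop over the entry board and look from the wrist.

Request:
drive_tool(motion=[-2, -13, 0, 0, -2, -12, 0, 0, -2, -8, 0, 0, -2, -4, 0, 0, 0, 0, 0, 0, 0, 0, 0, 0])

```text
clock: 7.07
eef_pos: [560.0, -190.3, 89.1]
eef_rot: [3.141, -0.006, -3.054]
wrist_force: [0.7, 2.0, -1.7]
finger_gap: 9.7
```

Run:
```python
from h import *
s=read_state(); i=camera_info("wrist"); im=camera("wrist")
print(s["eef_pos"],s["eef_rot"])
np.save("w2.npy",i,allow_pickle=True)
cv2.imwrite("pics/w2.png",cv2.resize(im[:,:,::-1],(800,600),interpolation=cv2.INTER_CUBIC))
```

```text
[ 560.01437935 -190.28690581   89.07720115] [ 3.14095634 -0.00558296 -3.05403231]
```

View pics/w2.png

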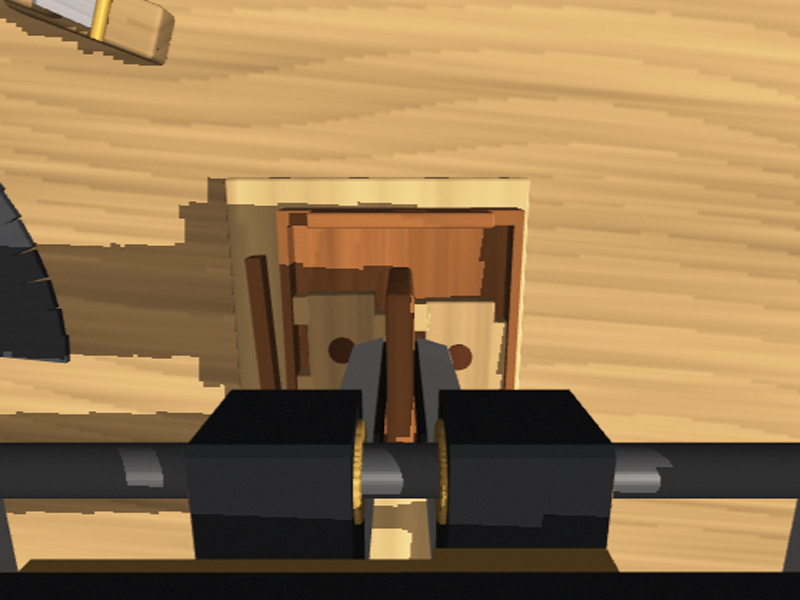

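The tray is held level over the entry board, with the board's front edge running (228,180)–(530,180) and the right-hand (-y) strip starting at (257,257). I'll check the rack pose from these.

Run:
```python
from plan import *
from fit import place
W=np.load("w2.npy",allow_pickle=True).item()
e=back(W,np.array([[228,180],[530,180]])*.7,20); st=back(W,np.array([[247,257],[265,256]])*.7,32)
print(e,st,np.linalg.norm(e[1]-e[0])); v=e[1]-e[0]; yaw=np.arctan2(-v[0],v[1]); m=e.mean(0)
c,s=np.cos(yaw),np.sin(yaw); o=m[:2]+140*np.array([c,s]); print("rack",o,yaw)
for q in st: d=q[:2]-o; print("strip local",c*d[0]+s*d[1],-s*d[0]+c*d[1])
```

```text
[6.32636e+02 1.56040e+02 2.28000e-01] [[-0.0, 0.3], [-0.2, 0.8], [-0.8, -0.1], [-0.0, 2.4], [0.3, 0.1], [-0.2, -0.9], [-0.0, 0.2], [-0.4, -1.7], [0.2, 1.7]]
[ 636.723 -193.669   -6.188] [[2.3, 1.5], [-1.1, -0.3], [-0.0, -0.8], [-0.3, -0.6], [-1.8, -0.9], [1.1, -0.4], [-0.4, -3.1], [1.4, -2.6], [2.5, -2.8], [-0.5, 6.8], [-1.2, 0.2]]
t 651.5958137241249
r 665.5252401282588
entry [[ 567.03891684 -200.31406524   20.        ]] mouth [[ 686.49707491 -188.92334659   20.        ]]
screw in rack 136.1062885790304 -7.4286417810904695
[[ 501.32241838 -285.09505386   20.        ]
 [ 487.57105714 -129.57037271   20.        ]] [[ 538.56479272 -271.03424116   32.        ]
 [ 537.24116416 -261.89020832   32.        ]] 156.13143944266096
rack [ 633.9026695  -195.00213733] 0.08818981331845963
strip local -101.66394333546195 -67.33969250718528
strip local -102.17706235495348 -58.11461591270353
```

Request:
drive_tool(motion=[-0.5, -5, 0, 0, -0.5, -5, 4, 0, 0, 0, 8, 0, 0, 0, 10, 0, 0, 0, 10, 0, 0, 0, 5, 0, 0, 0, 0, 0, 0, 0, 0, 0])

```text
clock: 7.78
eef_pos: [561.4, -198.4, 46.9]
eef_rot: [3.14, -0.007, -3.051]
wrist_force: [0.8, 0.1, -2.5]
finger_gap: 10.1
```

```bash
python3 plan.py 560 -200.5 43 -3.05
```

```text
t 7.78 pos [ 561.4 -198.4   46.9] rot [ 3.1398 -0.0074 -3.051 ] F [ 0.8  0.1 -2.5] gap 10.1
1.5, -2.0, 3.9, -0.001,  rows 1
```

Request:
drive_tool(motion=[1, -2, 1, 0, 0.5, 0, 1.5, 0, 0, 0, 1.5, 0, 0, 0, 1, 0, 0, 0, 0, 0])

```text
clock: 8.2
eef_pos: [560.1, -200.8, 43.5]
eef_rot: [3.14, -0.006, -3.051]
wrist_force: [0.6, -0.4, -1.4]
finger_gap: 9.9
```

Request:
drive_tool(motion=[0, 0, 0, 0, 0, 0, 0, 0])

```text
clock: 8.37
eef_pos: [560.4, -201.0, 43.9]
eef_rot: [3.141, -0.005, -3.051]
wrist_force: [-0.2, -0.6, -2.8]
finger_gap: 9.4
```

Request:
drive_tool(motion=[0, 0, 1, 0, 0, 0, 1, 0, 0, 0, 0.7, 0, 0, 0, 0.5, 0])

```text
clock: 8.7
eef_pos: [560.3, -201.2, 42.8]
eef_rot: [3.141, -0.005, -3.051]
wrist_force: [-3.2, 1.8, 3.5]
finger_gap: 9.8
```

Request:
drive_tool(motion=[0, 0, 0.3, 0, 0, 0, 0, 0])

```text
clock: 8.87
eef_pos: [560.5, -201.1, 42.9]
eef_rot: [3.141, -0.005, -3.051]
wrist_force: [-1.1, 0.2, -0.4]
finger_gap: 9.7
```

Request:
drive_tool(motion=[0, 0, 0, 0, 0, 0, 0, 0, 0, 0, 0, 0, 0, 0, 0, 0], jaw=0.6)

```text
clock: 9.2
eef_pos: [560.9, -201.4, 42.7]
eef_rot: [-3.141, -0.004, -3.051]
wrist_force: [-0.4, 0.3, 0.3]
finger_gap: 33.1
```

Request:
drive_tool(motion=[0, 0, -5, 0, 0, 0, -15, 0, 0, 0, -25, 0, 0, 0, -30, 0, 0, 0, -20, 0, 0, 0, -5, 0, 0, 0, 0, 0])

```text
clock: 9.78
eef_pos: [560.6, -201.1, 147.0]
eef_rot: [3.141, -0.006, -3.051]
wrist_force: [-0.6, 0.1, 0.3]
finger_gap: 37.9
```

Run:
```python
from h import *
s=read_state(); i=camera_info("wrist"); im=camera("wrist")
print(s["eef_pos"],s["eef_rot"],s["joints"].round(3),s["finger_gap"])
np.save("w3.npy",i,allow_pickle=True)
cv2.imwrite("pics/w3.png",cv2.resize(im[:,:,::-1],(800,600),interpolation=cv2.INTER_CUBIC))
```

```text
[ 560.56853399 -201.05518707  146.95976507] [ 3.14100858 -0.00589549 -3.05103557] [-4.050e-01  4.360e-01  1.426e+00 -2.000e-03  1.285e+00 -2.065e+00] 37.90603008155989
```

View pics/w3.png

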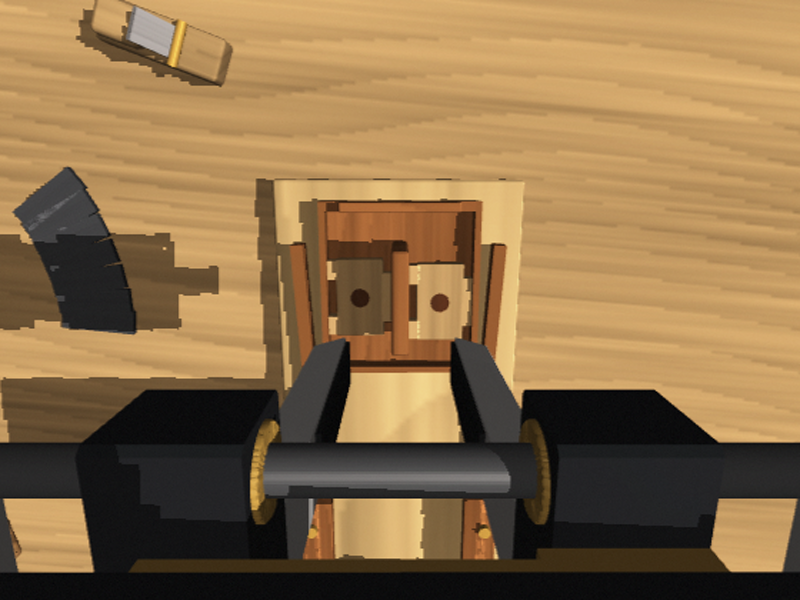

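Tray sits flat and centred between the strips (tray 320–482, strips 305 and 493), with both blanks in it. Now I'll move to open space on the rack's heading and see how the arm behaves at the edge of its reach, since that's the only way to get a lean.

Run:
```python
from plan import *
plan([545,-60,200],-3.05)
plan([545+190,-60+130,200],-3.05)
```

```text
t 9.83 pos [ 560.5 -201.   146.3] rot [ 3.1408 -0.0064 -3.051 ] F [ 0.  -0.2  0.6] gap 37.5
0.7, 35.5, -13.4, -0.0,  0.7, 35.5, -13.4, -0.0,  0.7, 35.5, -13.4, -0.0,  0.7, 35.5, -13.4, -0.0,  rows 4
t 9.83 pos [ 560.5 -201.   146.3] rot [ 3.1408 -0.0064 -3.051 ] F [ 0.  -0.2  0.6] gap 37.5
-22.0, 28.2, -6.1, -0.0,  -22.0, 28.2, -6.1, -0.0,  -22.0, 28.2, -6.1, -0.0,  -22.0, 28.2, -6.1, -0.0,  -22.0, 28.2, -6.1, -0.0,  -22.0, 28.2, -6.1, -0.0,  -22.0, 28.2, -6.1, -0.0,  -22.0, 28.2, -6.1, -0.0
-22.0, 28.2, -6.1, -0.0,  rows 9
```

Request:
drive_tool(motion=[3, 30, -12, 0, 3, 35, -15, 0, 2, 35, -15, 0, 0, 35, -15, 0, -10, 30, 0, 0, -25, 28, 0, 0, -30, 20, 0, 0, -35, 15, 0, 0], jaw=1)

```text
clock: 10.5
eef_pos: [627.1, 41.0, 193.6]
eef_rot: [3.136, -0.02, -3.058]
wrist_force: [-0.0, 0.2, 0.4]
finger_gap: 0.6
```

Request:
drive_tool(motion=[-38, 5, 0, 0, -38, 5, 0, 0, -38, 0, 0, 0, -38, 0, 0, 0, -35, 0, 0, 0])

```text
clock: 10.92
eef_pos: [785.4, 70.4, 182.1]
eef_rot: [3.136, -0.029, -3.053]
wrist_force: [-0.7, -0.1, 1.0]
finger_gap: 0.4
```

Run:
```python
from plan import *
print(read_state()["joints"].round(3)); plan([850,80,200],-3.05)
```

```text
[ 0.041  0.957  0.505  0.005  1.708 -1.618]
t 10.92 pos [785.4  70.4 182.1] rot [ 3.1355 -0.029  -3.053 ] F [-0.7 -0.1  1. ] gap 0.4
-32.3, 2.0, -9.9, -0.001,  -32.3, 1.9, -9.9, -0.001,  rows 2
```

Request:
drive_tool(motion=[-40, 0, 0, 0, -40, 0, 0, 0, -40, 0, 0, 0, -40, 0, 0, 0])

```text
clock: 11.25
eef_pos: [835.9, 75.3, 132.3]
eef_rot: [3.134, 0.003, -3.053]
wrist_force: [0.4, 1.0, 1.9]
finger_gap: 0.5
```

Run:
```python
from plan import *
print(read_state()["joints"].round(3)); plan([850,80,200],-3.05)
```

```text
[ 0.043  1.165  0.238  0.008  1.736 -1.614]
t 11.25 pos [835.9  75.3 132.3] rot [ 3.1340e+00  2.6000e-03 -3.0533e+00] F [0.4 1.  1.9] gap 0.5
-7.3, 2.0, -33.8, -0.002,  -7.3, 2.0, -33.8, -0.002,  rows 2
```

Request:
drive_tool(motion=[-28, 0, -28, 0, -28, 0, -28, 0, -28, 0, -28, 0, -28, 0, -28, 0])

```text
clock: 11.58
eef_pos: [834.6, 74.4, 204.9]
eef_rot: [3.133, 0.068, -3.054]
wrist_force: [-1.2, -0.3, 1.2]
finger_gap: 0.5
```

Run:
```python
from plan import *
print(read_state()["joints"].round(3)); plan([850,80,200],-3.05)
```

```text
[ 0.041  1.08   0.235  0.012  1.76  -1.615]
t 11.58 pos [834.6  74.4 204.9] rot [ 3.133   0.0682 -3.0541] F [-1.2 -0.3  1.2] gap 0.5
-15.4, 4.2, 6.0, -0.004,  rows 1
```

Request:
drive_tool(motion=[-36, 0, -20, 0, -36, 0, -20, 0, -36, 0, -20, 0, -36, 0, -20, 0, -36, 0, -20, 0, -36, 0, -20, 0, -36, 0, -20, 0, -36, 0, -20, 0])

```text
clock: 12.25
eef_pos: [850.5, 74.6, 325.0]
eef_rot: [3.133, 0.282, -3.056]
wrist_force: [-0.2, -0.2, -0.4]
finger_gap: 0.5
```

Run:
```python
from plan import *
print(read_state()["joints"].round(3)); plan([850,80,200],-3.05)
```

```text
[ 0.037  0.942  0.236  0.022  1.683 -1.615]
t 12.25 pos [850.5  74.6 325. ] rot [ 3.1335  0.2818 -3.0558] F [-0.2 -0.2 -0.4] gap 0.5
8.7, 1.1, 30.0, -0.001,  8.7, 1.1, 30.0, -0.001,  8.7, 1.1, 30.0, -0.001,  8.7, 1.1, 30.0, -0.001,  rows 4
```

Request:
drive_tool(motion=[-38, 0, -8, 0, -38, 0, -8, 0, -38, 0, -8, 0, -38, 0, -8, 0, -38, 0, -8, 0, -38, 0, -8, 0, -38, 0, -8, 0, -38, 0, -8, 0])

```text
clock: 12.92
eef_pos: [887.4, 77.4, 379.9]
eef_rot: [3.133, 0.483, -3.058]
wrist_force: [0.3, 0.6, -0.1]
finger_gap: 0.5
```

Run:
```python
from plan import *
print(read_state()["joints"].round(3)); plan([850,80,200],-3.05)
```

```text
[ 0.036  0.898  0.236  0.032  1.525 -1.615]
t 12.92 pos [887.4  77.4 379.9] rot [ 3.1326  0.483  -3.0577] F [ 0.3  0.6 -0.1] gap 0.5
23.3, 0.9, 28.4, -0.002,  23.3, 0.9, 28.4, -0.002,  23.3, 1.0, 28.4, -0.002,  23.3, 1.0, 28.4, -0.002,  23.3, 1.0, 28.4, -0.002,  rows 5
```

Request:
drive_tool(motion=[-38, 0, -8, 0, -38, 0, -8, 0, -38, 0, -8, 0, -38, 0, -8, 0, -38, 0, -8, 0, -38, 0, -8, 0])

```text
clock: 13.42
eef_pos: [896.7, 77.6, 449.7]
eef_rot: [3.132, 0.633, -3.059]
wrist_force: [0.2, 0.8, -0.1]
finger_gap: 0.5
```

Run:
```python
from plan import *
print(read_state()["joints"].round(3)); plan([640,0,330],-3.05,step=35)
```

```text
[ 0.033  0.836  0.236  0.039  1.439 -1.616]
t 13.42 pos [896.7  77.6 449.7] rot [ 3.1317  0.6331 -3.0593] F [ 0.2  0.8 -0.1] gap 0.5
31.4, -6.2, -6.6, -0.001,  31.4, -6.2, -6.6, -0.001,  31.4, -6.1, -6.6, -0.001,  31.4, -6.1, -6.6, -0.001,  31.4, -6.1, -6.6, -0.001,  31.4, -6.0, -6.6, -0.001,  31.4, -6.0, -6.6, -0.001,  31.4, -6.0, -6.6, -0.001
31.4, -5.9, -6.6, -0.001,  rows 9
```

Run:
```python
from plan import *
plan([500,0,300],-3.05,step=33)
```

```text
t 13.42 pos [896.7  77.6 449.7] rot [ 3.1317  0.6331 -3.0593] F [ 0.2  0.8 -0.1] gap 0.5
29.5, -3.1, -8.4, -0.001,  29.5, -3.1, -8.4, -0.001,  29.5, -3.1, -8.4, -0.001,  29.5, -3.1, -8.4, -0.001,  29.5, -3.0, -8.4, -0.001,  29.5, -3.0, -8.4, -0.001,  29.5, -3.0, -8.4, -0.001,  29.5, -3.0, -8.4, -0.001
29.5, -3.0, -8.4, -0.001,  29.5, -2.9, -8.4, -0.001,  29.5, -2.9, -8.4, -0.001,  29.5, -2.9, -8.4, -0.001,  29.5, -2.9, -8.4, -0.001,  29.5, -2.9, -8.4, -0.001,  rows 14
```

Request:
drive_tool(motion=[20, -2, -6, 0, 29, -3, -8, 0, 29, -3, -8, 0, 29, -3, -8, 0, 29, -3, -8, 0, 29, -3, -8, 0, 29, -3, -8, 0, 29, -3, -8, 0])

```text
clock: 14.08
eef_pos: [703.5, 40.2, 381.0]
eef_rot: [3.133, 0.652, -3.058]
wrist_force: [0.6, -0.4, 1.3]
finger_gap: 0.4
```

Run:
```python
from plan import *
print(read_state()["joints"].round(3)); plan([480,-60,250],-3.05,step=33)
```

```text
[-0.026  0.186  1.351  0.092  0.958 -1.71 ]
t 14.08 pos [703.5  40.2 381. ] rot [ 3.1327  0.6521 -3.0585] F [ 0.6 -0.4  1.3] gap 0.4
29.2, -9.0, -4.1, -0.001,  29.3, -9.0, -4.1, -0.001,  29.3, -8.9, -4.1, -0.001,  29.3, -8.9, -4.1, -0.001,  29.3, -8.9, -4.1, -0.001,  29.3, -8.9, -4.1, -0.001,  29.3, -8.8, -4.1, -0.001,  29.3, -8.8, -4.1, -0.001
29.3, -8.8, -4.1, -0.001,  rows 9
```

Request:
drive_tool(motion=[29, -9, -4, 0, 29, -9, -4, 0, 29, -9, -4, 0, 29, -9, -4, 0, 29, -9, -4, 0, 29, -9, -4, 0, 20, -9, -4, 0, 8, -9, -4, 0])

```text
clock: 14.75
eef_pos: [518.8, -48.3, 284.2]
eef_rot: [3.138, 0.671, -3.055]
wrist_force: [0.5, -0.1, -0.1]
finger_gap: 0.6
```

Run:
```python
from plan import *
print(read_state()["joints"].round(3)); plan([480,-209,120],-3.05,step=33)
```

```text
[-0.296 -0.212  1.97   0.341  0.779 -2.124]
t 14.75 pos [518.8 -48.3 284.2] rot [ 3.1381  0.6709 -3.0551] F [ 0.5 -0.1 -0.1] gap 0.6
17.9, -19.6, 11.9, -0.001,  17.9, -19.6, 11.9, -0.001,  17.9, -19.6, 11.9, -0.001,  17.9, -19.6, 11.9, -0.001,  18.0, -19.6, 11.9, -0.001,  18.0, -19.6, 11.9, -0.001,  18.0, -19.6, 11.9, -0.001,  18.0, -19.6, 11.9, -0.001
rows 8
```

```bash
cat > kin.py <<'E'
from plan import *
from scipy.optimize import least_squares
J=np.array([[1.199,.3005,1.5216,0,1.3207,-.0666],[-.405,.436,1.426,-.002,1.285,-2.065],[.041,.957,.505,.005,1.708,-1.618],[.043,1.165,.238,.008,1.736,-1.614],[.037,.942,.236,.022,1.683,-1.615],[.036,.898,.236,.032,1.525,-1.615],[.033,.836,.236,.039,1.439,-1.616],[-.026,.186,1.351,.092,.958,-1.71],[-.296,-.212,1.97,.341,.779,-2.124]])
P=np.array([[164.95,524.38,184.5],[560.57,-201.06,146.96],[785.4,70.4,182.1],[835.9,75.3,132.3],[850.5,74.6,325],[887.4,77.4,379.9],[896.7,77.6,449.7],[703.5,40.2,381],[518.8,-48.3,284.2]])
def fk(q,g):
    a,h,L1,L2,e,L3=g
    B=Ro.from_euler("z",q[0]); U=B*Ro.from_euler("y",q[1]); F=U*Ro.from_euler("y",q[2])
    W=F*Ro.from_euler("ZYZ",[q[3],q[4],q[5]+np.pi/2])
    return B.apply([a,0,h])+U.apply([0,0,L1])+F.apply([e,0,L2])+W.apply([0,0,L3]),W
g=least_squares(lambda g:np.concatenate([fk(q,g)[0]-p for q,p in zip(J,P)]),[0,230,398,462,0,300]).x
lim=np.array([[-3.03,-.79,.23,-1.04,0,-2.55],[3.03,2.21,2.52,4.18,3.07,2.55]])
def ik(p,R,q0):
    def f(q):
        a,W=fk(q,g); return np.r_[(a-p)/100,(R.inv()*W).as_rotvec()]
    r=least_squares(f,np.clip(q0,lim[0]+.01,lim[1]-.01),bounds=(lim[0],lim[1])); return r.x,np.abs(r.fun).max()
if __name__=="__main__":
    print("geom",g.round(1),"res",np.abs([fk(q,g)[0]-p for q,p in zip(J,P)]).max().round(2))
    s=read_state(); R=Ro.from_euler("xyz",s["eef_rot"]); print("rot err",(R.inv()*fk(s["joints"],g)[1]).magnitude())
    for dz in (0,.3,-.3,np.pi):
        q=s["joints"].copy(); q[5]+=dz
        for x,z in ((-160,120),(-160,31),(-137,31),(-60,31),(0,31),(40,31)):
            p=[635+x*.9958,-194+x*.092,z]; q,e=ik(np.array(p),R*Ro.from_euler("z",dz),q); print(round(dz,2),x,z,q.round(2),e.round(4))
E
python3 kin.py
```

```text
geom [-31.9 205.2 447.1 460.8   7.3 328.5] res 36.81
rot err 4.1299559171847186e-16
0 -160 120 [-0.58  0.01  2.12  0.52  0.56 -2.55] 0.1064
0 -160 31 [-0.52  0.17  2.18  0.53  0.36 -2.55] 0.168
0 -137 31 [-0.5   0.2   2.13  0.55  0.36 -2.55] 0.1567
0 -60 31 [-0.44  0.33  1.99  0.6   0.36 -2.55] 0.1182
0 0 31 [-0.4   0.42  1.87  0.63  0.37 -2.55] 0.0867
0 40 31 [-0.38  0.48  1.78  0.65  0.38 -2.55] 0.0646
0.3 -160 120 [-0.66  0.03  2.14  0.75  0.61 -2.55] 0.0333
0.3 -160 31 [-0.6   0.19  2.17  0.77  0.44 -2.55] 0.1086
0.3 -137 31 [-0.57  0.22  2.13  0.79  0.43 -2.55] 0.0979
0.3 -60 31 [-0.49  0.34  2.    0.85  0.4  -2.55] 0.0602
0.3 0 31 [-0.44  0.43  1.89  0.89  0.39 -2.55] 0.0282
0.3 40 31 [-0.41  0.49  1.81  0.91  0.39 -2.55] 0.0054
-0.3 -160 120 [-0.49 -0.01  2.14  0.29  0.48 -2.55] 0.1774
-0.3 -160 31 [-0.45  0.15  2.21  0.28  0.26 -2.55] 0.2181
-0.3 -137 31 [-0.43  0.19  2.17  0.29  0.26 -2.55] 0.2068
-0.3 -60 31 [-0.38  0.31  2.01  0.34  0.29 -2.55] 0.1702
-0.3 0 31 [-0.35  0.41  1.87  0.37  0.32 -2.55] 0.1417
-0.3 40 31 [-0.33  0.47  1.78  0.39  0.34 -2.55] 0.1223
3.14 -160 120 [-0.7   0.04  2.16  0.86  0.62  0.15] 0.0
3.14 -160 31 [-0.7   0.21  2.22  1.19  0.5  -0.23] 0.0
3.14 -137 31 [-0.65  0.24  2.18  1.18  0.47 -0.19] 0.0
3.14 -60 31 [-0.53  0.34  2.04  1.12  0.42 -0.02] 0.0
3.14 0 31 [-0.46  0.43  1.91  1.02  0.39  0.14] 0.0
3.14 40 31 [-0.42  0.49  1.81  0.94  0.39  0.26] 0.0
```

Request:
drive_tool(motion=[0, 0, 0, 0.12, 0, 0, 0, 0.12, 0, 0, 0, 0.12, 0, 0, 0, 0.12, 0, 0, 0, 0.12, 0, 0, 0, 0.12, 0, 0, 0, 0.12, 0, 0, 0, 0.12])

```text
clock: 15.42
eef_pos: [516.8, -51.3, 291.8]
eef_rot: [2.541, 0.359, 2.122]
wrist_force: [0.0, 0.6, -0.4]
finger_gap: 0.4
```

Request:
drive_tool(motion=[0, 0, 0, 0.12, 0, 0, 0, 0.12, 0, 0, 0, 0.12, 0, 0, 0, 0.12, 0, 0, 0, 0.12, 0, 0, 0, 0.12, 0, 0, 0, 0.12, 0, 0, 0, 0.12])

```text
clock: 16.08
eef_pos: [517.1, -51.9, 300.0]
eef_rot: [2.477, -0.259, 1.322]
wrist_force: [-0.1, -0.1, -0.1]
finger_gap: 0.4
```

Request:
drive_tool(motion=[0, 0, 0, 0.12, 0, 0, 0, 0.12, 0, 0, 0, 0.12, 0, 0, 0, 0.12, 0, 0, 0, 0.12])

```text
clock: 16.5
eef_pos: [517.3, -52.2, 305.1]
eef_rot: [2.717, -0.597, 0.738]
wrist_force: [0.2, -0.0, -0.3]
finger_gap: 0.4
```

Run:
```python
from kin import *
s=read_state(); R=Ro.from_euler("xyz",s["eef_rot"]); print(s["clock"],s["eef_pos"].round(1),s["joints"].round(3),"tool axes\n",R.as_matrix().round(3))
```

```text
16.5 [517.3 -52.2 305.1] [-0.303 -0.252  1.973  0.344  0.767  0.494] tool axes
 [[ 0.612  0.442  0.656]
 [ 0.556 -0.83   0.04 ]
 [ 0.562  0.341 -0.754]]
```

Request:
drive_tool(motion=[0, 0, 0, 0.109, 0, 0, 0, 0.109, 0, 0, 0, 0.109, 0, 0, 0, 0.109, 0, 0, 0, 0.109])

```text
clock: 16.92
eef_pos: [517.4, -52.5, 310.2]
eef_rot: [-3.121, -0.728, 0.024]
wrist_force: [-0.2, 1.1, -0.6]
finger_gap: 0.5
```

Run:
```python
from kin import *
s=read_state(); R=Ro.from_euler("xyz",s["eef_rot"]); print(s["joints"].round(3),"tool axes\n",R.as_matrix().round(3))
plan([478,-209,110],None,step=30)
```

```text
[-0.304 -0.26   1.973  0.344  0.764  1.068] tool axes
 [[ 0.746  0.038  0.665]
 [ 0.018 -0.999  0.037]
 [ 0.665 -0.015 -0.746]]
t 16.92 pos [517.4 -52.5 310.2] rot [-3.1209 -0.728   0.0237] F [-0.2  1.1 -0.6] gap 0.5
-18.4, 17.6, 13.1, 0.0,  -18.4, 17.6, 13.1, 0.0,  -18.4, 17.6, 13.1, 0.0,  -18.4, 17.6, 13.1, 0.0,  -18.4, 17.6, 13.1, 0.0,  -18.4, 17.6, 13.1, 0.0,  -18.4, 17.6, 13.1, 0.0,  -18.4, 17.6, 13.1, 0.0
-18.4, 17.6, 13.1, 0.0,  rows 9
```

Request:
drive_tool(motion=[-14, 14, 10, -0.01, -18, 17.5, 14, -0.01, -18, 17.5, 14, -0.01, -18, 17.5, 14, -0.01, -18, 17.5, 14, -0.01, -18, 17.5, 14, 0, -18, 17.5, 14, 0, -14, 14, 8, 0])

```text
clock: 17.58
eef_pos: [494.0, -193.4, 150.8]
eef_rot: [3.106, -0.753, 0.087]
wrist_force: [1.1, 0.0, -0.5]
finger_gap: 0.5
```

Run:
```python
from kin import *
s=read_state(); R=Ro.from_euler("xyz",s["eef_rot"]); print(s["joints"].round(3),"tool axes\n",R.as_matrix().round(3))
plan([480,-208,60],None,step=20)
```

```text
[-0.699  0.012  2.148  0.956  0.596  0.087] tool axes
 [[ 0.727  0.062  0.684]
 [ 0.063 -0.998  0.024]
 [ 0.684  0.026 -0.729]]
t 17.58 pos [ 494.  -193.4  150.8] rot [ 3.1057 -0.7535  0.0868] F [ 1.1  0.  -0.5] gap 0.5
-14.6, 2.3, 11.2, 0.0,  -14.6, 2.3, 11.2, 0.0,  -14.6, 2.3, 11.2, 0.0,  -14.6, 2.3, 11.2, 0.0,  -14.6, 2.3, 11.2, 0.0,  rows 5
```

Request:
drive_tool(motion=[-12, 2, 8, 0, -15, 2.5, 12, 0, -15, 2.5, 12, 0, -15, 2.5, 12, 0, -10, 2, 8, 0, 0, 0, 0, 0])

```text
clock: 18.08
eef_pos: [480.2, -214.7, 65.2]
eef_rot: [3.093, -0.756, 0.086]
wrist_force: [0.2, -0.6, -0.4]
finger_gap: 0.7
```

Run:
```python
from kin import *
s=read_state(); R=Ro.from_euler("xyz",s["eef_rot"]); print(s["joints"].round(3),"tool axes\n",R.as_matrix().round(3))
plan([483,-208,34],None,step=10)
i=camera_info("wrist"); im=camera("wrist"); np.save("w4.npy",i,allow_pickle=True)
cv2.imwrite("pics/w4.png",cv2.resize(im[:,:,::-1],(800,600),interpolation=cv2.INTER_CUBIC))
```

```text
[-0.764  0.2    2.209  1.323  0.521 -0.39 ] tool axes
 [[ 0.725  0.053  0.687]
 [ 0.063 -0.998  0.011]
 [ 0.686  0.035 -0.727]]
t 18.08 pos [ 480.2 -214.7   65.2] rot [ 3.0932 -0.756   0.0861] F [ 0.2 -0.6 -0.4] gap 0.7
-4.7, -1.9, 6.2, 0.0,  -4.7, -1.9, 6.2, 0.0,  -4.7, -1.9, 6.2, 0.0,  -4.7, -1.9, 6.2, 0.0,  rows 4
```

View pics/w4.png

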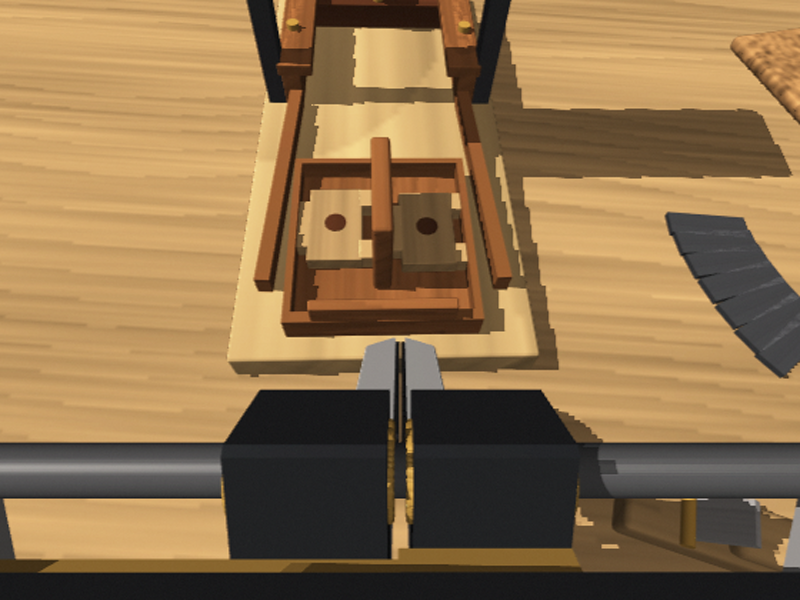

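The picture shows the tray between the strips with both blanks in it, and the shut fingers behind the board at (400,345). The board's centre is at about (383,308), so I need ~9 mm towards +y. The stop's foot line is at row ~27.

Run:
```python
from plan import *
W=np.load("w4.npy",allow_pickle=True).item()
px={"stopfoot":(378,26,20),"mouthR":(463,76,42),"mouthL":(295,76,42),"tray_bl":(282,323,36),"tray_br":(482,320,36),"tray_fl":(303,160,36),"tray_fr":(462,159,36),"boardtopL":(309,310,48),"boardtopR":(458,309,48),"deckL":(232,362,20),"deckR":(537,355,20)}
o=np.array([635,-194]);y=.092;c,s=np.cos(y),np.sin(y)
for k,(u,v,z) in px.items():
    p=back(W,np.array([[u,v]])*.7,z)[0]; d=p[:2]-o; print(k,p.round(1),"rack",(c*d[0]+s*d[1]).round(1),(-s*d[0]+c*d[1]).round(1))
```

```text
stopfoot [ 771.6 -184.3   20. ] rack 137.0 -2.9
mouthR [ 687.2 -246.8   42. ] rack 47.1 -57.4
mouthL [ 676.1 -137.7   42. ] rack 46.1 52.3
tray_bl [ 500.6 -158.1   36. ] rack -130.5 48.1
tray_br [ 509.3 -255.4   36. ] rack -130.9 -49.6
tray_fl [ 608.6 -152.2   36. ] rack -22.4 44.1
tray_fr [ 617.9 -246.4   36. ] rack -21.9 -50.6
boardtopL [ 502.3 -172.4   48. ] rack -130.2 33.7
boardtopR [ 507.9 -241.9   48. ] rack -131.0 -36.0
deckL [ 485.3 -133.2   20. ] rack -143.5 74.3
deckR [ 499.6 -286.2   20. ] rack -143.3 -79.3
```

Request:
drive_tool(motion=[-5, -2, 6.5, 0, -5, -2, 6.5, 0, -5, -2, 6, 0, -4.5, -0.5, 5.5, 0, -1, 0, 1, 0])

```text
clock: 18.55
eef_pos: [486.4, -211.2, 40.3]
eef_rot: [3.081, -0.765, 0.095]
wrist_force: [1.3, 0.5, -0.5]
finger_gap: 0.5
```

Run:
```python
from kin import *
s=read_state(); R=Ro.from_euler("xyz",s["eef_rot"]); print(s["joints"].round(3),"tool axes\n",R.as_matrix().round(3))
plan([490,-208.5,33],None,step=10)
```

```text
[-0.745  0.271  2.217  1.495  0.495 -0.57 ] tool axes
 [[ 0.718  0.052  0.694]
 [ 0.068 -0.998  0.005]
 [ 0.692  0.044 -0.72 ]]
t 18.55 pos [ 486.4 -211.2   40.3] rot [ 3.0805 -0.7645  0.0946] F [ 1.3  0.5 -0.5] gap 0.5
-2.2, -2.8, 7.8, 0.0,  rows 1
```

Request:
drive_tool(motion=[-1.5, -1.5, 4, 0, -1, -1.5, 4, 0, 1, 0, 2.5, 0, 2, -0.2, 3, 0, 2.5, -0.2, 3, 0, 2.5, -0.2, 3, 0, 2.5, -0.2, 3, 0])

```text
clock: 19.13
eef_pos: [511.3, -207.4, 33.1]
eef_rot: [3.075, -0.769, 0.099]
wrist_force: [0.2, 0.1, -0.2]
finger_gap: 0.5
```

```bash
cat > st.py <<'E'
from kin import *
s=read_state(); R=Ro.from_euler("xyz",s["eef_rot"]); d=s["eef_pos"][:2]-[635,-194]; c,sn=np.cos(.092),np.sin(.092)
print("t",round(s["clock"],2),"TCP rack",(c*d[0]+sn*d[1]).round(1),(-sn*d[0]+c*d[1]).round(1),"z",s["eef_pos"][2].round(1),"F",s["wrist_force"].round(1),"joints",s["joints"].round(2))
M=R.as_matrix(); print("lean",np.degrees(np.arccos(-M[2,2])).round(1)); 
print("5mm fwd:",R.inv().apply([5*c,5*sn,0]).round(2)," 1mm down:",R.inv().apply([0,0,-1]).round(2)," 1mm rack+y:",R.inv().apply([-sn,c,0]).round(2))
E
python3 st.py
```

```text
t 19.13 TCP rack -124.4 -2.0 z 33.1 F [ 0.2  0.1 -0.2] joints [-0.69  0.32  2.18  1.56  0.46 -0.6 ]
lean 44.2
5mm fwd: [ 3.59 -0.2   3.47]  1mm down: [-0.7  -0.05  0.72]  1mm rack+y: [ 0.   -1.   -0.06]
```

Request:
drive_tool(motion=[3.5, -0.3, 3.6, 0, 3.5, -0.3, 3.6, 0, 3.5, -0.3, 3.6, 0, 3.5, -0.3, 3.6, 0, 3.5, -0.3, 3.6, 0, 3.5, -0.3, 3.6, 0])

```text
clock: 19.63
eef_pos: [544.5, -204.0, 32.4]
eef_rot: [3.074, -0.769, 0.099]
wrist_force: [-4.6, -0.3, 4.5]
finger_gap: 1.1
```

```bash
python3 st.py
python3 - <<'E'
from h import *
i=camera_info("wrist"); im=camera("wrist"); np.save("w5.npy",i,allow_pickle=True)
cv2.imwrite("pics/w5.png",cv2.resize(im[:,:,::-1],(800,600),interpolation=cv2.INTER_CUBIC))
E
```

```text
t 19.63 TCP rack -91.0 -1.7 z 32.4 F [-4.6 -0.3  4.5] joints [-0.63  0.36  2.11  1.56  0.43 -0.55]
lean 44.2
5mm fwd: [ 3.59 -0.2   3.47]  1mm down: [-0.7  -0.05  0.72]  1mm rack+y: [ 0.   -1.   -0.06]
```

View pics/w5.png

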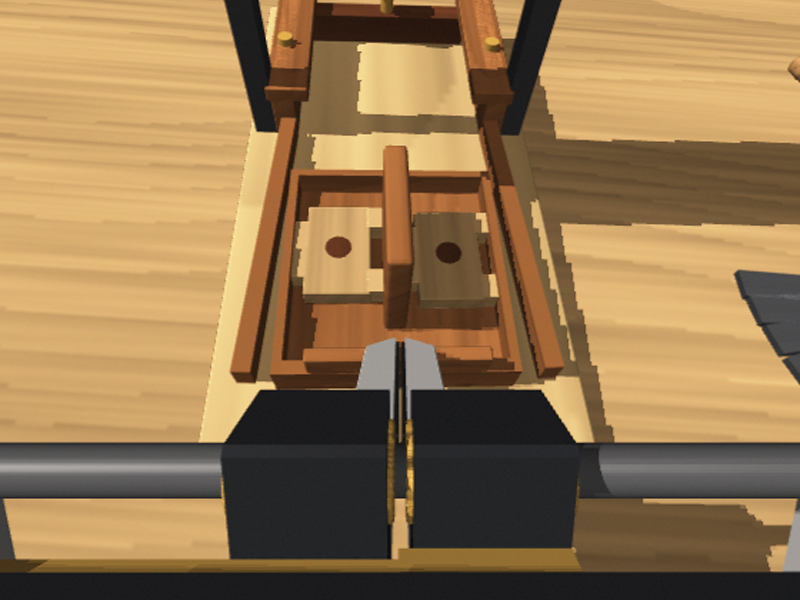

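Run:
```python
from plan import *
W=np.load("w5.npy",allow_pickle=True).item()
px={"stopfoot":(386,40,20),"mouthR":(490,102,42),"mouthL":(285,98,42),"tray_bl":(274,376,36),"tray_br":(522,372,36),"tray_fl":(291,171,36),"tray_fr":(492,171,36),"boardtopL":(303,359,48),"boardtopR":(494,358,48)}
o=np.array([635,-194]);y=.092;c,s=np.cos(y),np.sin(y)
for k,(u,v,z) in px.items():
    p=back(W,np.array([[u,v]])*.7,z)[0]; d=p[:2]-o; print(k,"rack",(c*d[0]+s*d[1]).round(1),(-s*d[0]+c*d[1]).round(1))
st=read_state(); R=Ro.from_euler("xyz",st["eef_rot"])
print("TCP px",proj(W,st["eef_pos"])/.7,"front edge px",proj(W,st["eef_pos"]+R.apply([[8,12,0],[8,-12,0],[-8,0,0]]))/.7)
```

```text
stopfoot rack 138.2 -2.8
mouthR rack 48.8 -56.6
mouthL rack 49.5 53.8
tray_bl rack -106.0 47.2
tray_br rack -106.3 -50.2
tray_fl rack 2.4 48.2
tray_fr rack 3.2 -52.9
boardtopL rack -104.5 34.8
boardtopR rack -105.4 -36.5
TCP px [[398.39608691 341.38727858]] front edge px [[427.61720833 322.81587583]
 [369.15418539 322.80777939]
 [398.40703338 359.63497878]]
```

The numbers disagree. The tray's back is at rack x ≈ -105, but the TCP reads -91, and the upward force suggests the tips went over the board. I'll take a closer look before going on.

Run:
```python
from h import *
im=cv2.imread("pics/w5.png"); a=cv2.resize(im[300:420,250:550],(800,320),interpolation=cv2.INTER_CUBIC)
d=camera("side")[:,:,::-1]; print(read_state()["eef_pos"])
u=proj(camera_info("side"),read_state()["eef_pos"])[0]; print(u)
x,y=int(u[0])-70,int(u[1])-26
b=cv2.resize(d[y:y+49,x:x+140],(800,280),interpolation=cv2.INTER_CUBIC)
cv2.imwrite("pics/c2.png",np.vstack([a,b]))
```

```text
[ 544.74196384 -203.91880769   32.42403935]
[308.37674661 293.16011863]
```

View pics/c2.png

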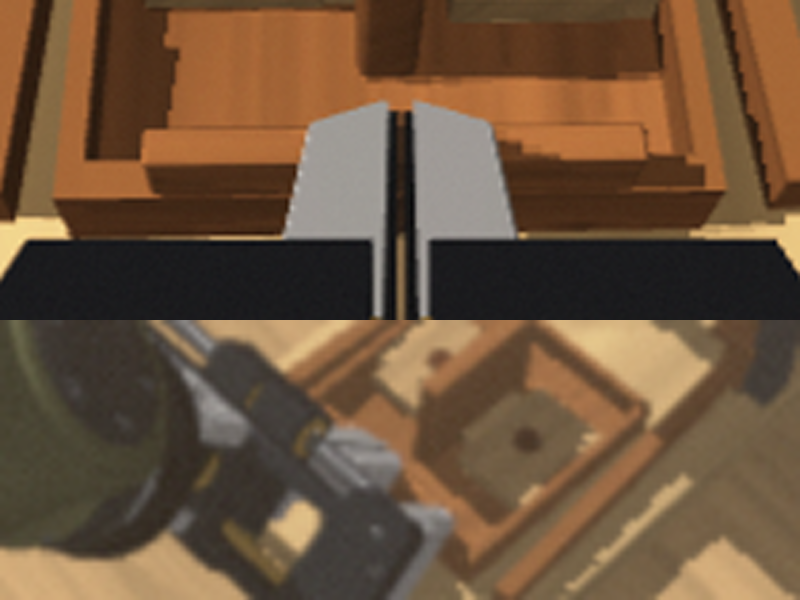

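Run:
```python
from plan import *
D=camera_info("side"); o=np.array([635,-194]);y=.092;c,s=np.cos(y),np.sin(y)
f=lambda u,v:(238+u/5.714,267+(v-320)/5.714)
for k,uv,z in (("back-right rim",f(470,570),36),("front-right rim",f(645,410),36),("fin back top",f(420,385),76),("strip start",f(505,590),32)):
    p=back(D,[uv],z)[0]; d=p[:2]-o; print(k,uv,"rack",(c*d[0]+s*d[1]).round(1),(-s*d[0]+c*d[1]).round(1))
P=lambda x,yy,z:[o[0]+c*x-s*yy,o[1]+s*x+c*yy,z]
for b in (-105,-91,-85): print(b,[((proj(D,P(*q))[0]-[238,267])*5.714+[0,320]).round(0).tolist() for q in ((b,-50,36),(b+110,-50,36),(b+25,0,76))])
st=read_state(); R=Ro.from_euler("xyz",st["eef_rot"]); print("TCP in crop",((proj(D,st["eef_pos"])[0]-[238,267])*5.714+[0,320]))
```

```text
back-right rim (320.2541127056353, 310.7521876093805) rack -106.8 -52.5
front-right rim (350.8806440322016, 282.750787539377) rack 1.1 -51.3
fin back top (311.5036751837592, 278.37556877843895) rack -80.6 2.5
strip start (326.37941897094856, 314.2523626181309) rack -101.3 -66.2
-105 [[468.0, 563.0], [649.0, 403.0], [426.0, 388.0]]
-91 [[493.0, 542.0], [670.0, 384.0], [450.0, 368.0]]
-85 [[503.0, 533.0], [679.0, 375.0], [460.0, 360.0]]
TCP in crop [402.13273011 469.47891787]
```

Both cameras agree that the tips reach about 15 mm past the board's outer face, so I'll back out along the tool axis and look again before pushing properly.

Request:
drive_tool(motion=[0, 0, -6, 0, 0, 0, -12, 0, 0, 0, -15, 0, 0, 0, -15, 0, 0, 0, -12, 0, 0, 0, -5, 0])

```text
clock: 20.23
eef_pos: [495.7, -202.3, 79.2]
eef_rot: [3.078, -0.765, 0.098]
wrist_force: [0.1, -0.3, -0.7]
finger_gap: 0.7
```

```bash
python3 st.py
python3 - <<'E'
from h import *
i=camera_info("wrist"); im=camera("wrist"); np.save("w6.npy",i,allow_pickle=True)
cv2.imwrite("pics/w6.png",cv2.resize(im[:,:,::-1],(800,600),interpolation=cv2.INTER_CUBIC))
E
```

```text
t 20.23 TCP rack -139.5 4.5 z 79.2 F [ 0.1 -0.3 -0.7] joints [-0.71  0.18  2.2   1.31  0.49 -0.33]
lean 44.0
5mm fwd: [ 3.61 -0.19  3.46]  1mm down: [-0.69 -0.05  0.72]  1mm rack+y: [ 0.   -1.   -0.06]
```

View pics/w6.png

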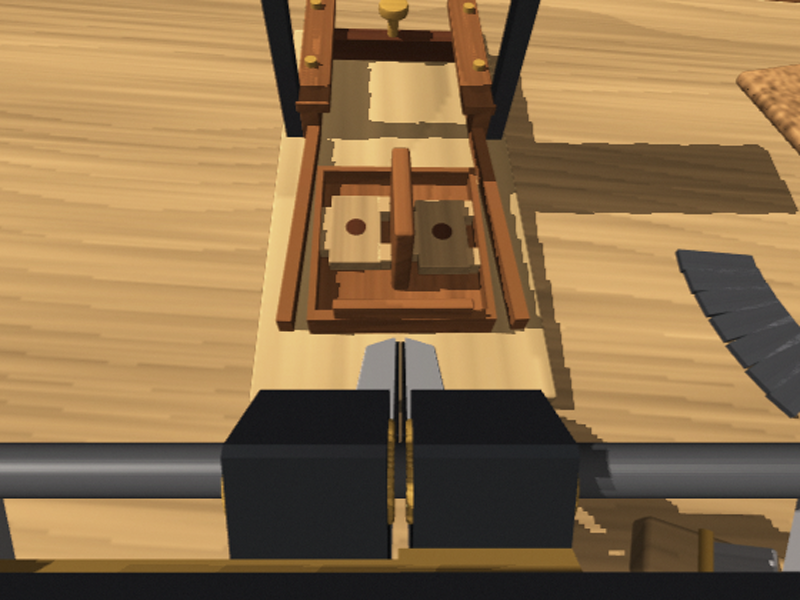

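The tray is flat and straight with both blanks lying in it. Its back edge is at row ~325, the stop's foot line at row ~60, and the fingers are clear behind it.

Run:
```python
from plan import *
W=np.load("w6.npy",allow_pickle=True).item()
px={"stopfoot":(396,60,20),"stoptop":(394,30,38),"mouthR":(480,114,42),"mouthL":(312,110,42),"tray_bl":(308,322,36),"tray_br":(496,319,36),"tray_fl":(323,170,36),"tray_fr":(480,169,36),"boardtopL":(334,311,48),"boardtopR":(486,308,48),"boardfoot":(400,333,20)}
o=np.array([635,-194]);y=.092;c,s=np.cos(y),np.sin(y)
for k,(u,v,z) in px.items():
    p=back(W,np.array([[u,v]])*.7,z)[0]; d=p[:2]-o; print(k,"rack",(c*d[0]+s*d[1]).round(1),(-s*d[0]+c*d[1]).round(1))
```

```text
stopfoot rack 136.3 -6.0
stoptop rack 147.0 -4.1
mouthR rack 47.2 -58.7
mouthL rack 49.1 53.3
tray_bl rack -106.1 48.2
tray_br rack -105.6 -50.2
tray_fl rack 1.0 44.7
tray_fr rack 2.7 -54.5
boardtopL rack -106.5 34.0
boardtopR rack -105.6 -42.5
boardfoot rack -105.1 -0.2
```

Request:
drive_tool(motion=[-6, 1, 6, 0, -8, 1, 8.5, 0, -8, 1, 8.5, 0, -7, 1, 7.5, 0, -5, 1, 5, 0, 0, 0, 0.5, 0])

```text
clock: 20.78
eef_pos: [497.1, -210.8, 28.7]
eef_rot: [3.074, -0.767, 0.1]
wrist_force: [-0.3, 0.9, -0.2]
finger_gap: 0.0
```

```bash
python3 st.py
```

```text
t 20.78 TCP rack -138.9 -4.1 z 28.7 F [-0.3  0.9 -0.2] joints [-0.72  0.32  2.2   1.57  0.48 -0.64]
lean 44.1
5mm fwd: [ 3.6  -0.2   3.46]  1mm down: [-0.69 -0.05  0.72]  1mm rack+y: [ 0.01 -1.   -0.06]
```

Request:
drive_tool(motion=[2.9, -0.2, 2.8, 0, 2.9, -0.2, 2.8, 0, 2.9, -0.2, 2.8, 0, 2.9, -0.2, 2.8, 0, 2.9, -0.2, 2.8, 0, 2.9, -0.2, 2.8, 0, 2.9, -0.2, 2.8, 0, 2.9, -0.2, 2.8, 0])

```text
clock: 21.45
eef_pos: [533.2, -207.0, 30.0]
eef_rot: [3.073, -0.768, 0.101]
wrist_force: [-0.2, 0.5, -0.9]
finger_gap: 0.5
```

Request:
drive_tool(motion=[2.9, -0.2, 2.8, 0, 2.9, -0.2, 2.8, 0])

```text
clock: 21.62
eef_pos: [542.3, -206.0, 30.1]
eef_rot: [3.073, -0.768, 0.101]
wrist_force: [-0.6, -0.4, -0.2]
finger_gap: 0.3
```

Request:
drive_tool(motion=[2.9, -0.2, 2.8, 0, 2.9, -0.2, 2.8, 0])

```text
clock: 21.78
eef_pos: [550.9, -205.1, 29.9]
eef_rot: [3.073, -0.768, 0.101]
wrist_force: [-2.9, -0.4, 1.2]
finger_gap: 0.5
```

```bash
python3 st.py
```

```text
t 21.78 TCP rack -84.7 -3.4 z 29.9 F [-2.9 -0.4  1.2] joints [-0.62  0.38  2.09  1.57  0.42 -0.54]
lean 44.1
5mm fwd: [ 3.6  -0.19  3.47]  1mm down: [-0.69 -0.05  0.72]  1mm rack+y: [ 0.01 -1.   -0.06]
```

Contact consistently begins about 14–20 mm behind the nominal tip, with the end face riding near the board's top edge. I'll back off a little, go 4 mm lower and push on from there.

Request:
drive_tool(motion=[-4.5, 0.2, -3.5, 0, -2.5, 0, 2.5, 0, -1.2, 0, 1.2, 0, 0, 0, 0, 0])

```text
clock: 22.12
eef_pos: [545.2, -205.7, 23.5]
eef_rot: [3.073, -0.768, 0.101]
wrist_force: [0.1, -0.3, -1.0]
finger_gap: 0.6
```

Request:
drive_tool(motion=[2, -0.2, 2.2, 0, 2.9, -0.2, 2.8, 0, 2.9, -0.2, 2.8, 0, 2.9, -0.2, 2.8, 0])

```text
clock: 22.45
eef_pos: [560.5, -204.6, 22.9]
eef_rot: [3.073, -0.767, 0.099]
wrist_force: [-2.8, 0.1, 0.9]
finger_gap: 0.5
```

```bash
python3 st.py
```

```text
t 22.45 TCP rack -75.2 -3.7 z 22.9 F [-2.8  0.1  0.9] joints [-0.61  0.41  2.07  1.6   0.41 -0.56]
lean 44.1
5mm fwd: [ 3.6  -0.2   3.47]  1mm down: [-0.69 -0.05  0.72]  1mm rack+y: [ 0.01 -1.   -0.06]
```

Request:
drive_tool(motion=[2.9, -0.2, 2.8, 0, 2.9, -0.2, 2.8, 0, 2.9, -0.2, 2.8, 0, 2.9, -0.2, 2.8, 0, 2.9, -0.2, 2.8, 0, 2.9, -0.2, 2.8, 0, 2.9, -0.2, 2.8, 0, 2.9, -0.2, 2.8, 0])

```text
clock: 23.12
eef_pos: [596.6, -200.7, 22.9]
eef_rot: [3.073, -0.768, 0.1]
wrist_force: [-3.0, -1.1, 0.3]
finger_gap: 0.6
```

```bash
python3 st.py
```

```text
t 23.12 TCP rack -38.9 -3.1 z 22.9 F [-3.  -1.1  0.3] joints [-0.55  0.45  1.99  1.56  0.38 -0.48]
lean 44.1
5mm fwd: [ 3.6  -0.2   3.47]  1mm down: [-0.69 -0.05  0.72]  1mm rack+y: [ 0.01 -1.   -0.06]
```

Request:
drive_tool(motion=[2.9, -0.2, 2.8, 0, 2.9, -0.2, 2.8, 0, 2.9, -0.2, 2.8, 0, 2.9, -0.2, 2.8, 0, 2.9, -0.2, 2.8, 0, 2.9, -0.2, 2.8, 0, 2.9, -0.2, 2.8, 0, 2.9, -0.2, 2.8, 0])

```text
clock: 23.78
eef_pos: [632.3, -197.0, 22.9]
eef_rot: [3.073, -0.768, 0.1]
wrist_force: [-2.8, 0.0, 1.6]
finger_gap: 0.7
```

```bash
python3 st.py
python3 - <<'E'
from h import *
i=camera_info("wrist"); im=camera("wrist"); np.save("w7.npy",i,allow_pickle=True)
cv2.imwrite("pics/w7.png",cv2.resize(im[:,:,::-1],(800,600),interpolation=cv2.INTER_CUBIC))
E
```

```text
t 23.78 TCP rack -3.0 -2.8 z 22.9 F [-2.8  0.   1.6] joints [-0.51  0.5   1.91  1.5   0.35 -0.38]
lean 44.1
5mm fwd: [ 3.6  -0.2   3.47]  1mm down: [-0.69 -0.05  0.72]  1mm rack+y: [ 0.01 -1.   -0.06]
```

View pics/w7.png

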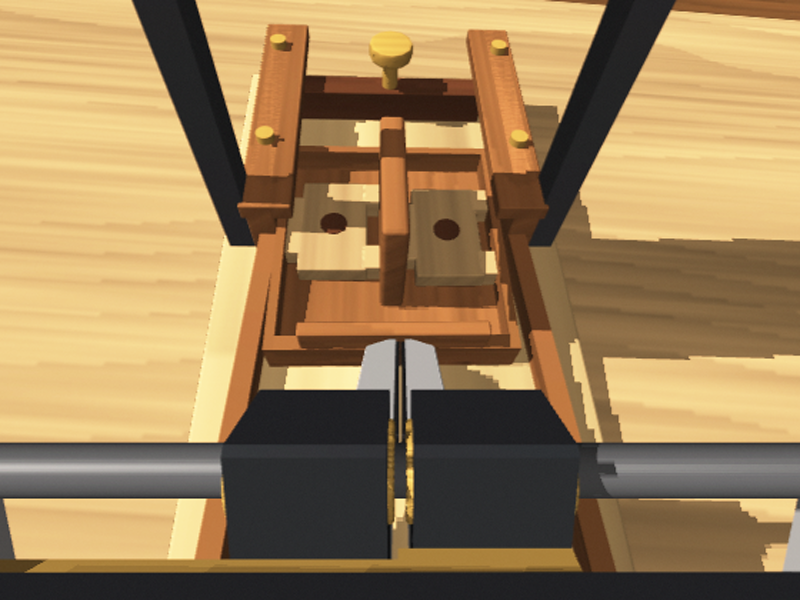

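The tray is in the slot under the lips. Its front rim top is at row ~150, the stop's foot at row ~120, and the blanks are in place. I'll work out how far is left.

Run:
```python
from plan import *
W=np.load("w7.npy",allow_pickle=True).item()
px={"stopfoot":(400,121,20),"stop top front":(392,95,38),"tray front top":(340,150,36),"tray front topR":(450,150,36),"tray_bl":(266,347,36),"tray_br":(520,347,36),"board":(297,338,48),"mouthL":(242,207,42),"mouthR":(545,209,42)}
o=np.array([635,-194]);y=.092;c,s=np.cos(y),np.sin(y)
for k,(u,v,z) in px.items():
    p=back(W,np.array([[u,v]])*.7,z)[0]; d=p[:2]-o; print(k,"rack",(c*d[0]+s*d[1]).round(1),(-s*d[0]+c*d[1]).round(1))
```

```text
stopfoot rack 135.4 -9.0
stop top front rack 133.9 -3.9
tray front top rack 95.0 22.6
tray front topR rack 95.7 -31.4
tray_bl rack -10.1 48.2
tray_br rack -11.7 -49.1
board rack -12.5 35.0
mouthL rack 53.5 63.3
mouthR rack 52.8 -69.4
```

Request:
drive_tool(motion=[2.9, -0.2, 2.8, 0, 2.9, -0.2, 2.8, 0, 2.9, -0.2, 2.8, 0, 2.5, -0.2, 2.4, 0, 2, -0.1, 1.9, 0, 1.5, -0.1, 1.4, 0])

```text
clock: 24.33
eef_pos: [655.1, -194.9, 22.9]
eef_rot: [3.073, -0.768, 0.1]
wrist_force: [-2.4, -1.5, 1.2]
finger_gap: 0.4
```

Request:
drive_tool(motion=[1.5, -0.1, 1.4, 0, 1.2, -0.1, 1.2, 0])

```text
clock: 24.5
eef_pos: [659.2, -194.6, 22.9]
eef_rot: [3.072, -0.767, 0.1]
wrist_force: [-4.3, -1.1, 1.2]
finger_gap: 0.4
```

```bash
python3 st.py
```

```text
t 24.5 TCP rack 24.1 -2.9 z 22.9 F [-4.3 -1.1  1.2] joints [-0.48  0.54  1.85  1.44  0.33 -0.29]
lean 44.1
5mm fwd: [ 3.6  -0.2   3.47]  1mm down: [-0.69 -0.05  0.72]  1mm rack+y: [ 0.01 -1.   -0.06]
```

Request:
drive_tool(motion=[1.1, -0.1, 1.05, 0, 1.1, -0.1, 1.05, 0])

```text
clock: 24.67
eef_pos: [662.5, -194.5, 22.9]
eef_rot: [3.072, -0.767, 0.099]
wrist_force: [-3.4, -1.2, 2.5]
finger_gap: 0.4
```

Request:
drive_tool(motion=[1.1, -0.1, 1.05, 0])

```text
clock: 24.75
eef_pos: [664.1, -194.4, 22.9]
eef_rot: [3.072, -0.767, 0.099]
wrist_force: [-3.8, -1.5, 0.9]
finger_gap: 0.6
```

Request:
drive_tool(motion=[1.1, -0.1, 1.05, 0])

```text
clock: 24.83
eef_pos: [665.7, -194.3, 22.9]
eef_rot: [3.072, -0.767, 0.099]
wrist_force: [-2.7, -0.5, 1.8]
finger_gap: 0.3
```

Approximately 4–5 mm are left, so I'll creep at ~1 mm per row, one row per call.

Request:
drive_tool(motion=[0.8, -0.1, 0.8, 0])

```text
clock: 24.92
eef_pos: [667.0, -194.1, 22.9]
eef_rot: [3.072, -0.767, 0.099]
wrist_force: [-4.4, -1.4, 1.9]
finger_gap: 0.5
```

Request:
drive_tool(motion=[0.8, -0.1, 0.8, 0])

```text
clock: 25.0
eef_pos: [668.2, -194.0, 22.9]
eef_rot: [3.072, -0.767, 0.099]
wrist_force: [-4.1, -2.9, 1.8]
finger_gap: 0.5
```

Request:
drive_tool(motion=[0.8, -0.1, 0.8, 0])

```text
clock: 25.08
eef_pos: [669.4, -193.9, 22.8]
eef_rot: [3.072, -0.767, 0.099]
wrist_force: [-4.3, -2.3, 1.5]
finger_gap: 0.4
```

Request:
drive_tool(motion=[0.8, -0.1, 0.8, 0])

```text
clock: 25.17
eef_pos: [670.3, -193.9, 22.7]
eef_rot: [3.072, -0.767, 0.099]
wrist_force: [-23.2, -1.9, 11.2]
finger_gap: 0.3
```

Request:
drive_tool(motion=[0.8, -0.1, 0.8, 0])

```text
clock: 25.25
eef_pos: [670.6, -194.0, 22.4]
eef_rot: [3.072, -0.766, 0.098]
wrist_force: [-34.9, 0.2, 21.5]
finger_gap: 0.2
```

Request:
drive_tool(motion=[0.7, -0.1, 0.7, 0])

```text
clock: 25.33
eef_pos: [670.6, -194.0, 22.4]
eef_rot: [3.072, -0.765, 0.098]
wrist_force: [-33.4, 1.7, 20.5]
finger_gap: 0.5
```

```bash
python3 st.py
```

```text
t 25.33 TCP rack 35.5 -3.3 z 22.4 F [-33.4   1.7  20.5] joints [-0.46  0.56  1.82  1.4   0.32 -0.23]
lean 44.0
5mm fwd: [ 3.61 -0.21  3.46]  1mm down: [-0.69 -0.05  0.72]  1mm rack+y: [ 0.   -1.   -0.07]
```

Hard stop felt: the TCP stalled at 670.6. I'll back off straight away.

Request:
drive_tool(motion=[-3, 0.2, -3, 0, -5, 0.3, -5, 0, -8, 0.5, -9, 0, -10, 0.5, -12, 0, -10, 0.5, -14, 0, -8, 0.5, -14, 0, -4, 0, -10, 0])

```text
clock: 25.92
eef_pos: [587.0, -197.5, 37.3]
eef_rot: [3.075, -0.766, 0.101]
wrist_force: [-0.2, -0.0, 0.5]
finger_gap: 0.6
```

```bash
python3 st.py
python3 - <<'E'
from h import *
i=camera_info("wrist"); im=camera("wrist"); np.save("w8.npy",i,allow_pickle=True)
cv2.imwrite("pics/w8.png",cv2.resize(im[:,:,::-1],(800,600),interpolation=cv2.INTER_CUBIC))
E
```

```text
t 25.92 TCP rack -48.1 1.0 z 37.3 F [-0.2 -0.   0.5] joints [-0.56  0.41  2.02  1.49  0.38 -0.41]
lean 44.0
5mm fwd: [ 3.6  -0.19  3.46]  1mm down: [-0.69 -0.05  0.72]  1mm rack+y: [ 0.01 -1.   -0.06]
```

View pics/w8.png

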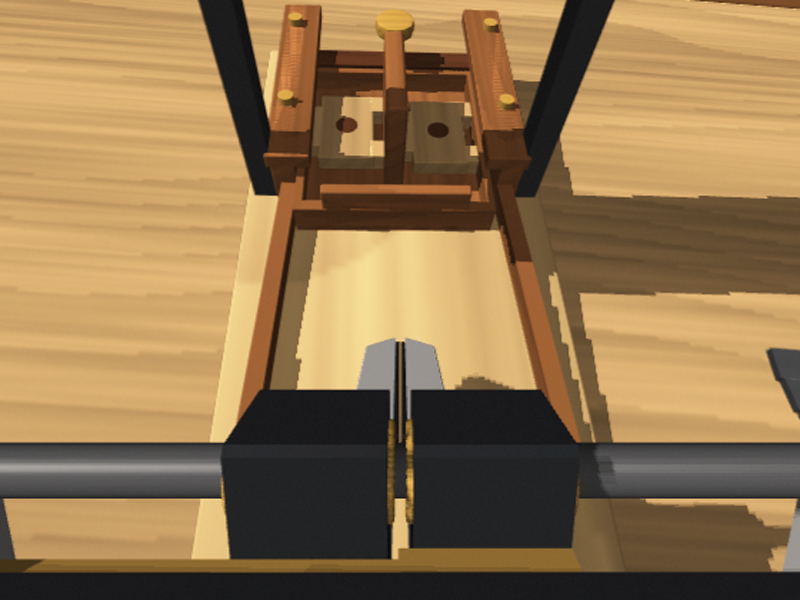

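The tray is home: its front rim meets the stop at row ~70, the board is at row ~190 outside the mouth, both blanks are lying in it, and the fingers are clear. I'll check numerically whether the stop's screw moved and how big the nose gap is.

Run:
```python
from plan import *
W=np.load("w8.npy",allow_pickle=True).item()
px={"stop top front edge":(350,66,38),"tray front top outer":(350,71,36),"tray_bl":(290,207,36),"tray_br":(497,205,36),"boardfoot":(395,229,20),"mouthL":(266,157,42),"mouthR":(528,160,42)}
o=np.array([635,-194]);y=.092;c,s=np.cos(y),np.sin(y)
for k,(u,v,z) in px.items():
    p=back(W,np.array([[u,v]])*.7,z)[0]; d=p[:2]-o; print(k,"rack",(c*d[0]+s*d[1]).round(1),(-s*d[0]+c*d[1]).round(1))
a=cv2.imread("pics/scene0.png"); b=camera("scene")[:,:,::-1].copy(); cv2.imwrite("pics/scene1.png",b)
x,yy=191,260
def sub(box,name):
    x0,y0,w,h=box; A=cv2.resize(a[y0-5:y0+h+5,x0-5:x0+w+5],None,fx=8,fy=8,interpolation=cv2.INTER_CUBIC); T=cv2.resize(b[y0:y0+h,x0:x0+w],None,fx=8,fy=8,interpolation=cv2.INTER_CUBIC)
    r=cv2.matchTemplate(A,T,cv2.TM_CCOEFF_NORMED); _,m,_,l=cv2.minMaxLoc(r); print(name,"shift px (now-before)",-(l[0]/8-5),-(l[1]/8-5),round(m,3))
sub((187,256,9,9),"screw"); sub((170,258,9,14),"cheekL"); sub((208,258,10,14),"cheekR"); sub((175,158,35,25),"plane"); sub((133,175,20,35),"scraper")
```

```text
stop top front edge rack 133.0 23.2
tray front top outer rack 131.1 23.2
tray_bl rack 26.1 50.8
tray_br rack 27.9 -51.1
boardfoot rack 25.4 -0.7
mouthL rack 53.4 63.8
mouthR rack 53.0 -69.4
screw shift px (now-before) 0.375 -0.0 0.609
cheekL shift px (now-before) 0.25 -0.125 0.958
cheekR shift px (now-before) -0.0 -0.0 0.975
plane shift px (now-before) 5.0 5.0 0.253
scraper shift px (now-before) 0.375 -0.375 0.925
```

Request:
drive_tool(motion=[-5, 0, -15, 0, 0, 0, -25, 0, 8, 0, -28, 0, 8, -5, -28, 0, 8, -10, -28, 0, 5, -10, -15, 0, 0, 0, 0, 0, 0, 0, 0, 0])

```text
clock: 26.68
eef_pos: [507.9, -171.5, 158.9]
eef_rot: [3.07, -0.768, 0.103]
wrist_force: [0.0, 0.6, -0.8]
finger_gap: 0.1
```

Run:
```python
from h import *
print(read_state()["eef_pos"],read_state()["wrist_force"],read_state()["clock"])
a=cv2.imread("pics/scene0.png"); b=camera("scene")[:,:,::-1].copy(); d=camera("side")[:,:,::-1].copy(); d0=cv2.imread("pics/side0.png")
f=lambda im,x,y,w,h,W,H:cv2.resize(im[y:y+h,x:x+w],(W,H),interpolation=cv2.INTER_CUBIC)
cv2.imwrite("pics/fin.png",np.vstack([np.hstack([f(a,125,140,120,150,400,300),f(b,125,140,120,150,400,300)]),np.hstack([f(d0,265,175,150,240,400,300),f(d,265,175,150,240,400,300)])]))
```

```text
[ 507.86899812 -171.45123043  158.89191741] [ 0.011577    0.56179661 -0.83078121] 26.6833
```

View pics/fin.png

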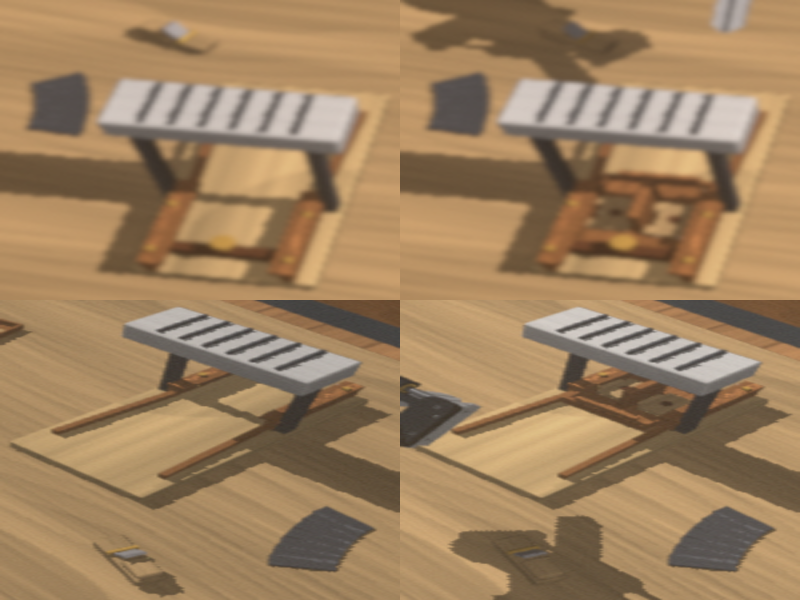

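Before (left) and after (right): the screw (223,243), the plane and the scraper are all in the same places. The tray is home against the stop with both blanks in it, and the arm is clear. Handing in.

```bash
python3 -c "
from cell import *
print(sign_off())"
```

```text
the job is handed in; nothing more can be done
None
```

I carried the tray by its fin, set it down flat on the entry board, and slid it home against the stop with the tool leaning about 44°. I then backed the arm clear and handed in at about 27 s; no verdict was reported. I got the lean by driving past the arm's reach limit, because the moves can't tilt the tool directly.

**Last checks**
- **Tray:** it lies in the slot with its back about 25 mm outside the mouth. I measured a nose-to-stop gap of 2 mm or less, which is about as fine as the cameras allow.
- **Blanks and bystanders:** both blanks lie in the tray. The scraper matched its start picture within about 0.4 px. I compared the plane only by eye, in shadow, because its image match failed while the arm blocked the view; it looks unmoved. The vise was never approached.
- **Arm:** it was clear of everything, with wrist force under 1 N.

**What disagreed or came close**
- **Stop force:** the final push peaked at 35 N at the wrist, right at the stop's stated slip limit and harder than I meant. Part of that went into friction on the deck. The tool stalled at once, and the screw shifted 0 px along the push direction. The image match on the screw was weak (0.61), but the final pictures show it in the same place.
- **Finger contact:** the tray was touched about 20 mm behind the nominal fingertip. My first two pushes therefore rode on the top edge of the back board; I then backed off, went lower and pushed on.

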